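Load the drying cabinet and clear out the unfinished modules

TASK

Slide the drying cabinet's roof hatch fully open, hang every finished power module (heat sinks on both faces) by the eye of its hanger on a hook of its own inside, touching the roof frame neither with the module nor with the robot, and then slide the hatch fully shut. Drop every module that lacks its heat sinks into the grey rework crate. Leave the solder spool and the screwdriver where they are.

Things in the scene. Friction and masses are not known exactly. Their poses are not given: they have to be found in the camera images.
- cabinet: Bench-top drying cabinet, fixed, 343 (x) x 366 (y) x 182 mm high, blower housing at its back (+x), one opening in the roof frame. Origin: on the table under the middle of the opening; x away from the robot, z up. Inside: floor at z = 12 mm; a rail 10 mm thick along y at x = 59 mm, axis 118.5 mm high, with three hooks.
- frame: The cabinet's aluminium roof frame round the opening: flat strips, top at 182 mm, underside at 176 mm, and hatch guides 10 mm wide along both sides (y = +-178 mm, up to 192 mm). Same origin and axes as the cabinet. Opening edges at x = +-73 mm and y = +-160 mm.
- hatch (a joint): The clear sliding hatch on the roof, 166 x 342 x 5 mm, top at 188 mm: 0 = shut over the opening, 0.156 = fully open, slid along the cabinet's +x over the blower housing (its near edge then lies at the opening's far edge). Needs a few N, stays where it is left. May start open by up to 0.05.
- knob (a point): Centre of the top of the hatch's black round knob, 30 mm in diameter, its body 28 mm tall, on a 10 mm stem; 50 mm behind the hatch's near edge. Moves with the hatch; axes as the cabinet's.
- hook_1 (a point): The right (-y) hook inside, 88 mm from the next: steel wire 7 mm thick from the rail towards the robot (-x), turned up at its end. Point: on top of the wire midway between rail and upturned end, 60 mm below the roof top. The upturned end rises 10 mm more (rounded, 14 mm at most), its sides at x = -18.5 and -25.5 mm; the rail begins at x = +25 mm. Axes as the cabinet's.
- hook_2 (a point): The middle hook inside, 88 mm from the next: steel wire 7 mm thick from the rail towards the robot (-x), turned up at its end. Point: on top of the wire midway between rail and upturned end, 60 mm below the roof top. The upturned end rises 10 mm more (rounded, 14 mm at most), its sides at x = -18.5 and -25.5 mm; the rail begins at x = +25 mm. Axes as the cabinet's.
- hook_3 (a point): The left (+y) hook inside, 88 mm from the next: steel wire 7 mm thick from the rail towards the robot (-x), turned up at its end. Point: on top of the wire midway between rail and upturned end, 60 mm below the roof top. The upturned end rises 10 mm more (rounded, 14 mm at most), its sides at x = -18.5 and -25.5 mm; the rail begins at x = +25 mm. Axes as the cabinet's.
- module_1: Finished power module, upright at first, 0.26 kg: base plate 48 (x) x 66 (y) x 5 mm, black housing up to 50 mm, finned heat sinks on both broad faces (48 mm over all in x), steel hanger with an eye and a grip tab on top, 136 mm tall in all; front and back alike. Origin: centre of the underside; z up. May be absent (None). Hanger: see module_1_eye.
- module_2: Another finished module, the same as module_1. May be absent (None).
- module_3: Another finished module, the same as module_1. May be absent (None).
- module_1_eye (a point): Middle of the upper inside edge of module_1's eye (under the cross-bar), 92 mm above its underside: the line that rests on the hook. Axes as the module's. Hanger: sheet 6 mm thick in x, the eye 28 mm wide (y) and 42 mm high, from 50 to 92 mm; cross-bar 44 mm wide, top at 99 mm; on it the grip tab, 24 mm wide in y, 12 mm thick in x, from 99 to 136 mm.
- module_2_eye (a point): Middle of the upper inside edge of module_2's eye (under the cross-bar), 92 mm above its underside: the line that rests on the hook. Axes as the module's.
- module_3_eye (a point): Middle of the upper inside edge of module_3's eye (under the cross-bar), 92 mm above its underside: the line that rests on the hook. Axes as the module's.
- bare_1: Unfinished module: the same base plate, housing, hanger, tab and origin as module_1, but both heat sinks are missing: bare broad faces, 24 mm over all in x above the base plate; 0.18 kg. May be absent (None).
- bare_2: Another unfinished module, the same as bare_1. May be absent (None).
- crate: Open grey plastic rework crate, loose, 160 (x) x 200 (y) x 90 mm high, walls 5 mm, 0.7 kg. Origin: centre of its underside.
- spool: Bystander: solder spool standing upright, 46 mm in diameter, 54 mm high, among the modules. Origin: centre of its underside.
- driver: Bystander: screwdriver 170 mm long lying on the mat nearer the robot than the modules.

How it is judged (in metres and radians):
On the way, in this order (a step that is already met when the one before it is completed fails the run):
1. the hatch is slid fully open (at least 145 of 156 mm) (value of joint hatch above 0.145 m), for 0.2 s.
2. every finished module hangs by its eye on a hook inside, let go (((x of module_1_eye in the frame of hook_1 between -0.025 and 0.03 m and y of module_1_eye in the frame of hook_1 between -0.014 and 0.014 m and z of module_1_eye in the frame of hook_1 between -0.008 and 0.01 m) or (x of module_1_eye in the frame of hook_2 between -0.025 and 0.03 m and y of module_1_eye in the frame of hook_2 between -0.014 and 0.014 m and z of module_1_eye in the frame of hook_2 between -0.008 and 0.01 m) or (x of module_1_eye in the frame of hook_3 between -0.025 and 0.03 m and y of module_1_eye in the frame of hook_3 between -0.014 and 0.014 m and z of module_1_eye in the frame of hook_3 between -0.008 and 0.01 m)) and angle between each of module_1, module_2, module_3's own z axis and vertical below 0.3 rad and ((x of module_2_eye in the frame of hook_1 between -0.025 and 0.03 m and y of module_2_eye in the frame of hook_1 between -0.014 and 0.014 m and z of module_2_eye in the frame of hook_1 between -0.008 and 0.01 m) or (x of module_2_eye in the frame of hook_2 between -0.025 and 0.03 m and y of module_2_eye in the frame of hook_2 between -0.014 and 0.014 m and z of module_2_eye in the frame of hook_2 between -0.008 and 0.01 m) or (x of module_2_eye in the frame of hook_3 between -0.025 and 0.03 m and y of module_2_eye in the frame of hook_3 between -0.014 and 0.014 m and z of module_2_eye in the frame of hook_3 between -0.008 and 0.01 m)) and ((x of module_3_eye in the frame of hook_1 between -0.025 and 0.03 m and y of module_3_eye in the frame of hook_1 between -0.014 and 0.014 m and z of module_3_eye in the frame of hook_1 between -0.008 and 0.01 m) or (x of module_3_eye in the frame of hook_2 between -0.025 and 0.03 m and y of module_3_eye in the frame of hook_2 between -0.014 and 0.014 m and z of module_3_eye in the frame of hook_2 between -0.008 and 0.01 m) or (x of module_3_eye in the frame of hook_3 between -0.025 and 0.03 m and y of module_3_eye in the frame of hook_3 between -0.014 and 0.014 m and z of module_3_eye in the frame of hook_3 between -0.008 and 0.01 m)) and contact force between the fingers and module_1 below 0.1 N and contact force between the fingers and module_2 below 0.1 N and contact force between the fingers and module_3 below 0.1 N), for 0.3 s.
At the end, for the whole second after the job is handed in: Hatch shut to within 8 mm; every finished module hangs at rest, its eye on a hook (within 14 mm sideways, 10 mm in height, between upturned end and rail, tilted under 0.3 rad); every module without heat sinks rests inside the rework crate (value of joint hatch below 0.008 m and ((x of module_1_eye in the frame of hook_1 between -0.025 and 0.03 m and y of module_1_eye in the frame of hook_1 between -0.014 and 0.014 m and z of module_1_eye in the frame of hook_1 between -0.008 and 0.01 m) or (x of module_1_eye in the frame of hook_2 between -0.025 and 0.03 m and y of module_1_eye in the frame of hook_2 between -0.014 and 0.014 m and z of module_1_eye in the frame of hook_2 between -0.008 and 0.01 m) or (x of module_1_eye in the frame of hook_3 between -0.025 and 0.03 m and y of module_1_eye in the frame of hook_3 between -0.014 and 0.014 m and z of module_1_eye in the frame of hook_3 between -0.008 and 0.01 m)) and angle between each of module_1, module_2, module_3's own z axis and vertical below 0.3 rad and ((x of module_2_eye in the frame of hook_1 between -0.025 and 0.03 m and y of module_2_eye in the frame of hook_1 between -0.014 and 0.014 m and z of module_2_eye in the frame of hook_1 between -0.008 and 0.01 m) or (x of module_2_eye in the frame of hook_2 between -0.025 and 0.03 m and y of module_2_eye in the frame of hook_2 between -0.014 and 0.014 m and z of module_2_eye in the frame of hook_2 between -0.008 and 0.01 m) or (x of module_2_eye in the frame of hook_3 between -0.025 and 0.03 m and y of module_2_eye in the frame of hook_3 between -0.014 and 0.014 m and z of module_2_eye in the frame of hook_3 between -0.008 and 0.01 m)) and ((x of module_3_eye in the frame of hook_1 between -0.025 and 0.03 m and y of module_3_eye in the frame of hook_1 between -0.014 and 0.014 m and z of module_3_eye in the frame of hook_1 between -0.008 and 0.01 m) or (x of module_3_eye in the frame of hook_2 between -0.025 and 0.03 m and y of module_3_eye in the frame of hook_2 between -0.014 and 0.014 m and z of module_3_eye in the frame of hook_2 between -0.008 and 0.01 m) or (x of module_3_eye in the frame of hook_3 between -0.025 and 0.03 m and y of module_3_eye in the frame of hook_3 between -0.014 and 0.014 m and z of module_3_eye in the frame of hook_3 between -0.008 and 0.01 m)) and x of bare_1 in the frame of crate between -0.08 and 0.08 m and y of bare_1 in the frame of crate between -0.1 and 0.1 m and z of bare_1 in the frame of crate between -0.005 and 0.085 m and x of bare_2 in the frame of crate between -0.08 and 0.08 m and y of bare_2 in the frame of crate between -0.1 and 0.1 m and z of bare_2 in the frame of crate between -0.005 and 0.085 m and linear speed of each of module_1, module_2, module_3, bare_1, bare_2 below 0.03 m/s); the robot touches nothing.
It fails at once if the robot or a module touches the cabinet's roof frame with more than 1 N (contact force between any of the arm, the fingers, module_1, module_2, module_3, bare_1, bare_2 and frame above 1 N).
It fails at once if the spool or the screwdriver is moved by more than 50 mm, or the spool is knocked over (distance of any of spool, driver from where it was at the start of the episode above 0.05 m or angle between spool's own z axis and vertical above 0.6 rad).
Of module_1, module_2, module_3, bare_1, bare_2 only 4 to 5 are there at a start; the rules pass over those that are not, and their reading is None.
At some moment in a run one of bare_1, bare_2, crate may be knocked a few centimetres aside while the robot is not near it.
It also fails if it takes over 210 s, if anything falls off the work surface, if the arm or the gripper's body presses on something with over 40 N, if the wrist force passes 120 N, or if a joint passes its speed limit or range.

ROBOT

A 6-joint arm with a two-finger parallel gripper is mounted at the origin on the work surface. World frame = base frame: x ahead of the robot, y to its left, z up, the work surface at z = 0. Lengths are in mm, angles in rad, forces in N, time in s.
With the tool pointing down it reaches from about 375 to 825 mm from the base axis. Payload 5.5 kg.
Tool frame: the origin (TCP) lies midway between the tips of the shut fingers; the grasp point (between the pads) lies bot.grip_point_offset behind it (bot.grip_point_offset is the distance from the TCP to the grasp point, in mm); z points along the fingers, x is the direction in which the jaws open and shut, and the axes are right-handed (so a half turn about z gives the same grasp; the last joint's range is limited). The gripper opens to 85 mm and grips with 20 to 120 N. Pads are 22 mm wide; open, the fingers measure 114 mm over their backs; the gripper's body (76 mm by 85 mm) begins 54 mm behind the grasp point. The pads swing forward as they close: fully open they stand 13 mm farther back than shut.
Start: joints at [-1.114, 0.314, -0.047, 1.21, 0, 1.571], TCP at [264.643, -538.478, 231.299] pointing down, gripper open.
Joint ranges: [-2.67, 2.67], [-0.69, 1.73], [-1.03, 1.25], [-2.08, 2.16], [-1.42, 1.45], [-3.14, 3.14]. Speed limits (rad/s): [2.39, 2.39, 3.01, 3.14, 3.14, 3.14].

INTERFACE

Orientations are given as [roll, pitch, yaw] about the fixed x, y, z axes, in that order (R = Rz(yaw) Ry(pitch) Rx(roll)).
In Python, from workcell import status, camera, calibration, sign_off, bot gives the robot as it stands.
- The arm moves only by the tool carry_out, never from a script. Its argument "targets" is a list of rows, each an object with "travel": the shift along the tool's x, y, z in cm, a list of three; "angular": the turn, a rotation vector about the tool's x, y, z in degrees, a list of three. A call has 1 to 5 rows; each row shifts and turns the pose as measured when the row begins, along the tool's axes as they then stand; what a row does not reach is not made up. A row lasts 1/10 s, in which the tool goes at most 50 mm and 8.59 degrees, less where a joint would pass 70% of its speed; a pose out of reach is approached as far as the arm can. A call with a gripper value outside its range is refused whole. "jaw" is the finger opening in cm, from 0 to 8.54, set as the call begins (left out, the last holds). The fingers move at their own pace and stop on an object; "newtons" is the grip in N (left out, the last holds). Time passes only in rows, so rows that do not move let the fingers close. It gives the time, the measured TCP pose, the force and the opening at its end, in the units of the state.
- status.get_obs(): the state, without advancing time (a new reading comes with each control period).
- camera(name): name is "scene" or "top"; returns the picture (420x560x3 uint8, blue, green, red); there is no depth.
- calibration(name): a dict with "fx", "fy", "cx", "cy" (pixels), "R" (3x3) and "t" (3): a world point X has camera coordinates R X + t. Camera axes: x right, y down, z forward; pixel columns grow to the right and rows downward; lengths in mm; the calibration is good to about 2 mm. A picture is of the moment at which its call begins. calibration takes no time and is no camera call.
- sign_off(): hands the job in, once; it reports no verdict.
The state is a dict: "clock": time; "joint_positions": joint angles; "dq": joint speeds; "joint_efforts": joint torques, N m; "eef_pos": TCP position; "ee_rot": TCP orientation; "wrist_force": force on the tool from outside, world axes, zero at the start; "moment": the same for the moment, N m; "gripper_width": finger opening in mm.
Only numpy, scipy, OpenCV 4.12 (cv2) and the standard library are available. Lean on these libraries where they do the work, as an engineer would, in place of code of your own. Each camera call takes 0.05 s, during which the arm holds its last target. There are 200 camera calls.

## Working session

There is one attempt and no reset: what is moved stays moved. The work goes in short steps, Python scripts to look and compute and a tool call to move; the robot and the scene stay as the last step left them, time stands still between calls to the robot, and variables do not carry over. Pictures are saved under pics/ and viewed, about 12 in all and at most 16, crops included, and the job is handed in when it is done.

Besides the shell and the picture viewer there is one more tool, called by a JSON object that holds its "name" and its "arguments". carry_out: Moves the arm, as the interface text tells. Its arguments: {"type":"object","properties":{"targets":{"type":"array","items":{"type":"object","properties":{"travel":{"type":"array","items":{"type":"number"}},"angular":{"type":"array","items":{"type":"number"}}}}},"jaw":{"type":"number"},"newtons":{"type":"number"}},"required":["targets"]}

```bash
ls; mkdir -p pics; python3 - <<'E'
from workcell import status,camera,calibration,bot
import cv2
for n in("scene","top"):
    cv2.imwrite(f"pics/{n}0.png",camera(n)); c=calibration(n); print(n,c)
print(bot.grip_point_offset, status.get_obs())
E
```

```text
pics
scene {'fx': 420.81903596117655, 'fy': 420.81903596117655, 'cx': 272.525277837384, 'cy': 209.29661118363092, 'R': array([[ 0.04323376,  0.99901772, -0.00971748],
       [ 0.66813061, -0.036143  , -0.74316564],
       [-0.74278687,  0.0256373 , -0.66903692]]), 't': array([  -5.80644495, -231.09747402, 1432.83020527])}
top {'fx': 448.5669161893669, 'fy': 448.5669161893669, 'cx': 277.9445690141052, 'cy': 212.69560159407823, 'R': array([[ 0.0060638 , -0.99959328,  0.02786596],
       [-0.9906838 , -0.00979631, -0.13582943],
       [ 0.13604717, -0.02678272, -0.99034027]]), 't': array([ -38.95083277,  506.17486429, 1053.10139457])}
18.700000000000003 {'clock': 0.1, 'joint_positions': array([-1.11400034e+00,  3.14146950e-01, -4.79456987e-02,  1.21022105e+00,
        2.35189753e-05,  1.57080539e+00]), 'dq': array([ 5.70563030e-06, -2.18550913e-03,  2.07567180e-03,  7.74464006e-06,
       -1.02229119e-03, -1.89564510e-03]), 'joint_efforts': array([-1.77813923e-03, -5.40766490e+01,  3.40543091e+01,  1.10831190e-02,
       -1.03952980e-04,  3.69737137e-06]), 'eef_pos': array([ 264.42610902, -538.01931784,  230.54044198]), 'ee_rot': array([-3.14156915e+00,  1.51737264e-03, -1.11400941e+00]), 'wrist_force': array([-0.42570448, -0.30207607, -0.45647436]), 'moment': array([ 0.03603035, -0.0524802 , -0.01462382]), 'gripper_width': 85.38350473587512}
```

View pics/scene0.png

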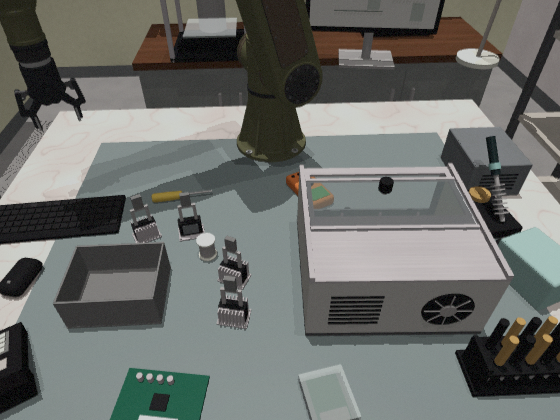

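View pics/top0.png

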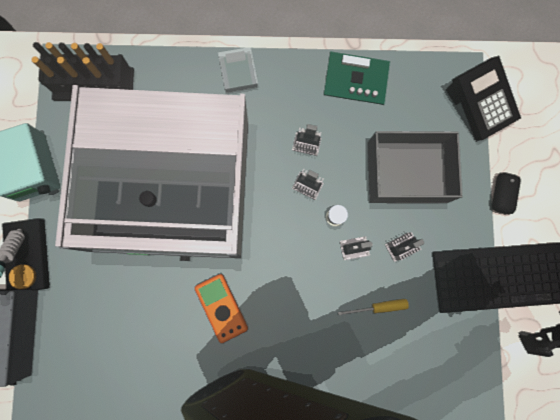

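The scene shows four modules: top-view pixels (308,140), (308,183), (355,247) and (405,246). The crate is at (415,167), the spool at (336,215), the driver at (375,307) and the knob at (148,198). I'll zoom in to tell bare from finished.

```bash
cat > h.py <<'E'
import numpy as np,cv2
from workcell import status,camera,calibration,bot
from scipy.spatial.transform import Rotation as Ro
C={n:calibration(n) for n in("scene","top")}
def ray(n,u,v):
    c=C[n];d=c["R"].T@np.array([(u-c["cx"])/c["fx"],(v-c["cy"])/c["fy"],1]);return -c["R"].T@c["t"],d
def onz(n,u,v,z):
    o,d=ray(n,u,v);return o+d*(z-o[2])/d[2]
def proj(n,X):
    c=C[n];p=c["R"]@np.asarray(X,float)+c["t"];return c["fx"]*p[0]/p[2]+c["cx"],c["fy"]*p[1]/p[2]+c["cy"]
def two(a,b):
    """closest point of scene ray a, top ray b, and gap"""
    o,d=ray("scene",*a);p,e=ray("top",*b)
    s=np.linalg.lstsq(np.c_[d,-e],p-o,rcond=None)[0];A=o+s[0]*d;B=p+s[1]*e
    return (A+B)/2,np.linalg.norm(A-B)
def crop(im,u0,v0,u1,v1,k):
    return cv2.resize(im[v0:v1,u0:u1],None,fx=k,fy=k,interpolation=cv2.INTER_CUBIC)
E
python3 - <<'E'
import cv2,numpy as np
from h import crop
s=cv2.imread("pics/scene0.png");t=cv2.imread("pics/top0.png")
a=crop(t,280,110,440,270,4)[:, :]; 
cv2.imwrite("pics/t1.png",cv2.resize(a,(600,600),interpolation=cv2.INTER_CUBIC)); cv2.imwrite("pics/s1.png",crop(s,120,185,260,335,4))
E
```

```text
(no output)
```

View pics/t1.png

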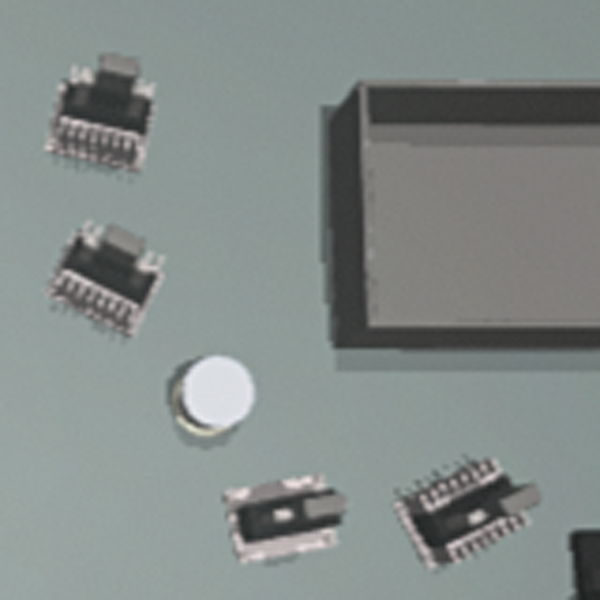

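View pics/s1.png

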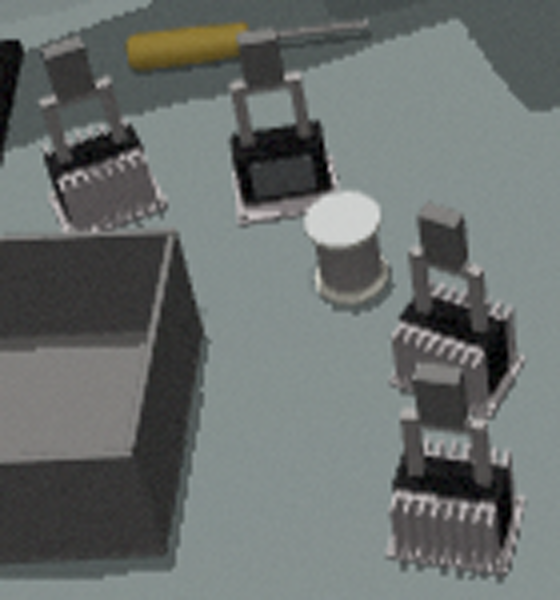

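Three modules are finished: A (top, 308,140), B (308,183) and C (405,246). One is bare (355,247). Next I'll localize the cabinet, for which I need crops.

```bash
python3 - <<'E'
import cv2,numpy as np
from h import *
s=cv2.imread("pics/scene0.png");t=cv2.imread("pics/top0.png")
a=crop(t,50,80,255,270,3);b=crop(s,285,150,520,345,3)
cv2.imwrite("pics/c1.png",a);cv2.imwrite("pics/c2.png",b)
f=lambda x,y:(280+x/3.75,110+y/3.75); g=lambda x,y:(120+x/4,185+y/4)
for n,st,tt in [("A",(440,372),(118,63)),("B",(443,215),(124,237)),("bare",(262,40),(325,500)),("C",(66,47),(520,494))]:
    print(n,two(g(*st),f(*tt)), onz("scene",*g(*st),136), onz("top",*f(*tt),136))
for n,p,q in [("A",(47,160),(140,170)),("B",(52,292),(132,333)),("bare",(237,563),(341,550)),("C",(435,567),(530,525))]:
    P,Q=onz("top",*f(*p),3),onz("top",*f(*q),3);d=P-Q;print(n,np.linalg.norm(d),"yaw of +y edge dir",np.degrees(np.arctan2(-d[0],d[1])),(P+Q)/2)
print("spool",onz("top",*f(217,390),54))
E
```

```text
A (array([ 690.5176164 , -106.86188193,  133.11795438]), np.float64(0.6343493831587143)) [ 692.87375705 -106.24650673  136.        ] [ 689.55147194 -106.88241381  136.        ]
B (array([ 582.96996304, -109.34568661,  132.99545804]), np.float64(1.9765394498940616)) [ 585.99470706 -108.03453493  136.        ] [ 582.30440507 -110.01890273  136.        ]
bare (array([ 426.99967728, -225.55869951,  130.99833063]), np.float64(5.036698864678119)) [ 433.61122865 -221.54786631  136.        ] [ 426.7918558  -227.00581155  136.        ]
C (array([ 431.19421649, -341.13461224,  134.28549476]), np.float64(2.9237674833609724)) [ 433.72064988 -338.74933798  136.        ] [ 431.22664759 -342.0847746   136.        ]
A 63.60534780848864 yaw of +y edge dir -5.520608576949704 [ 662.52248656 -103.67688946    3.        ]
B 60.31136285457916 yaw of +y edge dir -26.965842462614702 [ 560.74853093 -102.41244729    3.        ]
bare 69.76755869696875 yaw of +y edge dir 7.437338540540246 [ 398.60691318 -232.48713792    3.        ]
C 70.35483802534412 yaw of +y edge dir 23.63393419445605 [ 406.47305861 -361.59653328    3.        ]
spool [ 502.14028314 -177.77066973   54.        ]
```

View pics/c1.png

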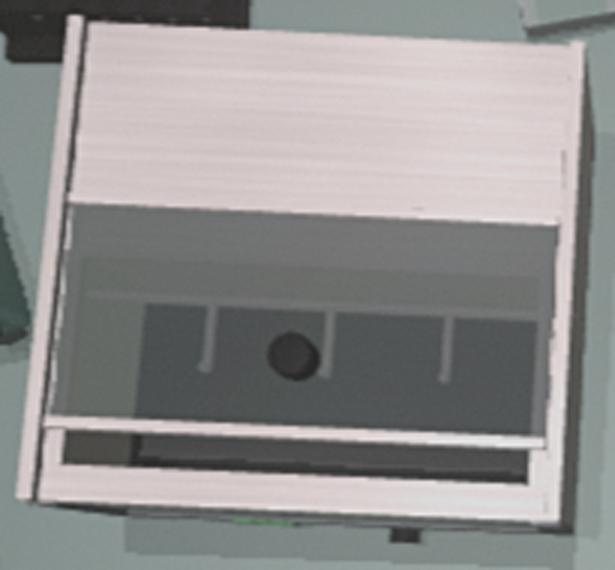

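View pics/c2.png

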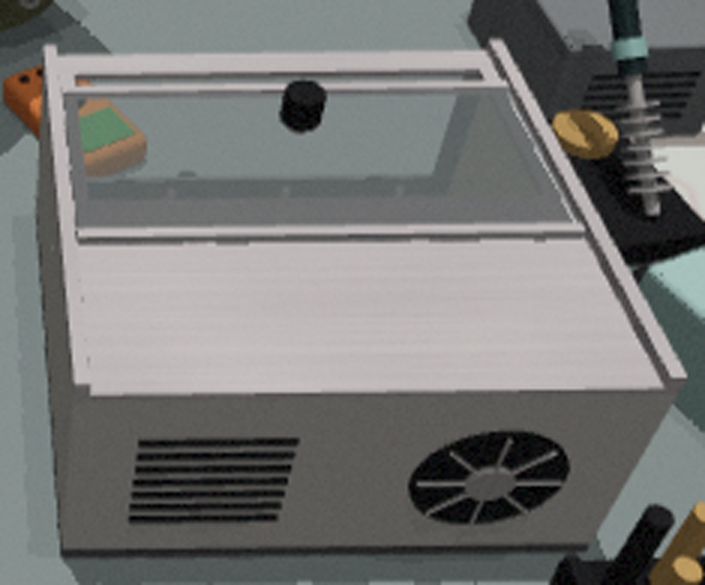

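```bash
python3 - <<'E'
from h import *
from scipy.optimize import least_squares
T=lambda x,y:("top",50+x/3,80+y/3); S=lambda x,y:("scene",285+x/3,150+y/3)
# (view px, cabinet point), 'n'/'f' = unknown near / far x of the guides
obs=[(T(63,463),(-73,160,182)),(T(528,484),(-73,-160,182)),(S(76,76),(-73,-160,182)),(S(481,72),(-73,160,182)),
(T(23,500),('n',178,192)),(T(553,521),('n',-178,192)),(T(76,16),('f',178,192)),(T(578,43),('f',-178,192)),
(S(50,46),('n',-178,192)),(S(496,41),('n',178,192)),(S(82,385),('f',-178,192)),(S(676,377),('f',178,192)),
(T(205,368),(7,88,132)),(T(325,375),(7,0,132)),(T(444,380),(7,-88,132))]
def pts(p):
    c,s=np.cos(p[2]),np.sin(p[2]);o=[]
    for _,q in obs:
        x={'n':p[3],'f':p[4]}.get(q[0],q[0]);o.append((p[0]+c*x-s*q[1],p[1]+s*x+c*q[1],q[2]))
    return o
def res(p): return np.ravel([np.subtract(proj(v[0],X),v[1:]) for (v,_),X in zip(obs,pts(p))])
r=least_squares(res,[620,150,0,-110,230],loss="soft_l1");print(r.x,np.degrees(r.x[2]));print(np.round(r.fun.reshape(-1,2),1).tolist())
for a in (T(293,352),): print("knob top",onz(*a,226))
print("knob2",onz(*S(304,91),226),two(S(304,91)[1:],T(293,352)[1:]))
for a in (T(46,420),T(546,440)):print("hatch edge",onz(*a,188))
for a in (T(210,305),T(330,312),T(450,318)):print("hook rail",onz(*a,122))
f=lambda x,y:("top",280+x/3.75,110+y/3.75)
print("crate rim",onz(*T(0,0),90))
for q in((369,133),(459,133),(461,201),(371,203)):print(onz("top",*q,90))
E
```

```text
[ 5.03548563e+02  2.33107305e+02 -3.68853814e-02 -9.69253920e+01
  2.46017163e+02] -2.1133766795843365
[[-0.8, 0.3], [0.2, 0.3], [-1.3, -2.0], [-1.2, -2.3], [0.2, -1.1], [-0.4, -0.3], [0.3, -0.7], [0.2, -1.0], [-0.6, -1.3], [-0.7, -1.4], [-0.4, -1.6], [0.5, -1.1], [-1.3, -0.9], [-1.0, -1.3], [-0.5, -1.1]]
knob top [508.52445427 229.68053635 226.        ]
knob2 [516.62511661 230.31798788 226.        ] (array([509.65908509, 232.10187573, 220.29422539]), np.float64(1.770924200579552))
hatch edge [466.03973423 405.08872227 188.        ]
hatch edge [455.37679223  64.03939283 188.        ]
hook rail [560.86735486 320.09325166 122.        ]
hook rail [556.61046973 231.33026116 122.        ]
hook rail [553.09699722 142.26991856 122.        ]
crate rim [810.27705916 507.63878082  90.        ]
[ 692.006242   -248.48770198   90.        ]
[ 695.26228619 -464.70673121   90.        ]
[ 530.75260328 -461.30750007   90.        ]
[ 523.79488356 -249.5138194    90.        ]
```

```bash
cat >> h.py <<'E'
def plan(*wps,step=48.,dec=1):
    """wps: (x,y,z,yawdeg) world TCP targets; prints rows (cm, deg) from the measured pose, keeping the tool vertical"""
    o=status.get_obs();p=np.array(o["eef_pos"]);R=Ro.from_euler("xyz",o["ee_rot"])
    print("pose",np.round(p,1),"rpy",np.round(np.degrees(o["ee_rot"]),2),"w",round(o["gripper_width"],1),"F",np.round(o["wrist_force"],1),"t",round(o["clock"],2))
    k=0
    for w in wps:
        G=Ro.from_euler("xyz",[180,0,w[3]],degrees=True);g=np.array(w[:3],float)
        n=int(max(1,np.ceil(np.linalg.norm(g-p)/step),np.ceil(np.degrees((R.inv()*G).magnitude())/8.4)))
        for i in range(n):
            d=R.inv().apply((g-p)/(n-i));v=(R.inv()*G).as_rotvec()/(n-i)
            d=np.round(d/10,dec);v=np.round(np.degrees(v),1)
            print(k,'{"travel":%s,"angular":%s}'%(d.tolist(),v.tolist()));k+=1
            p=p+R.apply(d*10);R=R*Ro.from_rotvec(v,degrees=True)
E
python3 -c "
from h import *
plan((270,-500,300,-64),(509.5,231,290,-2.1),(509.5,231,245,-2.1))"
```

```text
pose [ 264.4 -538.   230.5] rpy [-1.800e+02  9.000e-02 -6.383e+01] w 85.4 F [-0.4 -0.3 -0.5] t 0.1
0 {"travel":[-1.6, -1.1, -3.5],"angular":[-0.0, 0.0, 0.1]}
1 {"travel":[-1.6, -1.1, -3.4],"angular":[-0.0, 0.1, 0.1]}
2 {"travel":[-3.2, -3.1, 0.1],"angular":[0.0, -0.0, -3.6]}
3 {"travel":[-3.0, -3.3, 0.1],"angular":[0.0, -0.0, -3.6]}
4 {"travel":[-2.8, -3.5, 0.0],"angular":[0.0, -0.0, -3.6]}
5 {"travel":[-2.6, -3.7, 0.1],"angular":[0.0, -0.0, -3.7]}
6 {"travel":[-2.4, -3.9, 0.0],"angular":[0.0, -0.0, -3.6]}
7 {"travel":[-2.1, -4.0, 0.1],"angular":[0.0, -0.0, -3.7]}
8 {"travel":[-1.8, -4.1, 0.0],"angular":[0.0, -0.0, -3.6]}
9 {"travel":[-1.6, -4.3, 0.1],"angular":[0.0, -0.0, -3.7]}
10 {"travel":[-1.3, -4.3, 0.0],"angular":[0.0, -0.0, -3.6]}
11 {"travel":[-1.0, -4.4, 0.1],"angular":[0.0, -0.0, -3.7]}
12 {"travel":[-0.8, -4.5, 0.0],"angular":[0.0, -0.0, -3.6]}
13 {"travel":[-0.5, -4.5, 0.1],"angular":[0.0, -0.0, -3.7]}
14 {"travel":[-0.2, -4.5, 0.0],"angular":[0.0, -0.0, -3.6]}
15 {"travel":[0.1, -4.5, 0.1],"angular":[0.0, -0.0, -3.7]}
16 {"travel":[0.4, -4.5, 0.0],"angular":[0.0, -0.0, -3.6]}
17 {"travel":[0.7, -4.5, 0.1],"angular":[0.0, -0.0, -3.7]}
18 {"travel":[1.1, -4.5, 0.0],"angular":[0.0, -0.0, -3.6]}
19 {"travel":[-0.0, -0.0, 4.5],"angular":[0.0, -0.0, -0.0]}
```

{"name": "carry_out", "arguments": {"targets": [{"travel":[-1.6,-1.1,-3.5]},{"travel":[-1.6,-1.1,-3.4]},{"travel":[-3.2,-3.1,0],"angular":[0,0,-3.6]},{"travel":[-3.0,-3.3,0],"angular":[0,0,-3.6]},{"travel":[-2.8,-3.5,0],"angular":[0,0,-3.6]}], "jaw": 6, "newtons": 60}}

```text
validation failed for argument at $.ta...
```

{"name": "carry_out", "arguments": {"targets": [{"travel":[-2.6,-3.7,0],"angular":[0,0,-3.6]},{"travel":[-2.4,-3.9,0],"angular":[0,0,-3.6]},{"travel":[-2.1,-4.0,0],"angular":[0,0,-3.6]},{"travel":[-1.8,-4.1,0],"angular":[0,0,-3.6]},{"travel":[-1.6,-4.3,0],"angular":[0,0,-3.6]}]}}

```text
clock: 0.6
eef_pos: [373.5, -337.1, 227.4]
ee_rot: [3.141, 0.004, -0.799]
wrist_force: [1.0, 0.4, 0.1]
gripper_width: 85.4
```

{"name": "carry_out", "arguments": {"targets": [{"travel":[-1.3,-4.3,0],"angular":[0,0,-3.6]},{"travel":[-1.0,-4.4,0],"angular":[0,0,-3.6]},{"travel":[-0.8,-4.5,0],"angular":[0,0,-3.6]},{"travel":[-0.5,-4.5,0],"angular":[0,0,-3.6]},{"travel":[-0.2,-4.5,0],"angular":[0,0,-3.6]}]}}

```text
clock: 1.1
eef_pos: [483.3, -129.3, 226.6]
ee_rot: [-3.14, 0.006, -0.472]
wrist_force: [1.6, 0.7, 0.1]
gripper_width: 85.4
```

```bash
python3 -c "
from h import *
plan((509.5,231,290,-2.1),(509.5,231,200,-2.1))"
```

```text
pose [ 483.3 -129.3  226.6] rpy [-179.93    0.32  -27.05] w 85.4 F [1.6 0.7 0.1] t 1.1
0 {"travel":[-1.8, -4.2, -0.8],"angular":[-0.0, 0.0, -3.1]}
1 {"travel":[-1.5, -4.2, -0.8],"angular":[-0.0, 0.0, -3.1]}
2 {"travel":[-1.3, -4.3, -0.8],"angular":[-0.0, 0.0, -3.1]}
3 {"travel":[-1.1, -4.4, -0.8],"angular":[-0.0, 0.1, -3.1]}
4 {"travel":[-0.8, -4.4, -0.8],"angular":[-0.0, 0.0, -3.1]}
5 {"travel":[-0.6, -4.5, -0.7],"angular":[-0.1, 0.1, -3.2]}
6 {"travel":[-0.3, -4.5, -0.8],"angular":[-0.0, 0.0, -3.1]}
7 {"travel":[-0.1, -4.6, -0.7],"angular":[-0.1, 0.1, -3.2]}
8 {"travel":[0.0, 0.0, 4.5],"angular":[0.0, -0.0, 0.0]}
9 {"travel":[0.0, 0.0, 4.5],"angular":[0.0, -0.0, 0.0]}
```

The first call was refused because its rows had no angular value, so I'll always include one. The second and third ran at z≈227, clear of everything.

{"name": "carry_out", "arguments": {"targets": [{"travel":[0,0,-4.0],"angular":[0,0,-3]},{"travel":[-1.8,-4.2,-2.4],"angular":[0,0,-3]},{"travel":[-1.5,-4.2,0],"angular":[0,0,-3]},{"travel":[-1.3,-4.3,0],"angular":[0,0,-3]},{"travel":[-1.0,-4.4,0],"angular":[0,0,-3]}], "jaw": 6, "newtons": 60}}

```text
clock: 1.6
eef_pos: [487.7, 54.5, 290.1]
ee_rot: [-3.138, 0.008, -0.198]
wrist_force: [0.8, 0.4, 0.3]
gripper_width: 60.2
```

```bash
python3 -c "
from h import *
plan((509.5,231,290,-2.1),(509.5,231,200,-2.1))"
```

```text
pose [487.7  54.5 290.1] rpy [-179.77    0.45  -11.35] w 60.2 F [0.8 0.4 0.3] t 1.6
0 {"travel":[-0.3, -4.4, 0.0],"angular":[-0.1, 0.1, -2.3]}
1 {"travel":[-0.2, -4.5, 0.0],"angular":[-0.1, 0.1, -2.3]}
2 {"travel":[0.0, -4.4, 0.0],"angular":[-0.0, 0.1, -2.3]}
3 {"travel":[0.2, -4.5, 0.1],"angular":[-0.1, 0.1, -2.4]}
4 {"travel":[0.0, 0.0, 4.5],"angular":[0.0, 0.0, 0.0]}
5 {"travel":[0.0, 0.0, 4.5],"angular":[0.0, 0.0, 0.0]}
```

{"name": "carry_out", "arguments": {"targets": [{"travel":[-0.3,-4.4,0],"angular":[0,0,-2.3]},{"travel":[-0.2,-4.5,0],"angular":[-0.1,0.1,-2.3]},{"travel":[0,-4.4,0],"angular":[-0.1,0.2,-2.3]},{"travel":[0.2,-4.5,0],"angular":[0,0.1,-2.4]},{"travel":[0,0,2],"angular":[0,0,0]}]}}

```text
clock: 2.1
eef_pos: [508.4, 244.4, 271.5]
ee_rot: [-3.137, -0.003, -0.022]
wrist_force: [0.8, -0.8, -0.1]
gripper_width: 60.1
```

```bash
python3 -c "
from h import *
im=camera('top');im2=camera('scene')
a=crop(im,90,150,230,250,4);b=crop(im2,330,120,470,240,4)
cv2.imwrite('pics/k1.png',cv2.resize(np.vstack([a,b]),None,fx=.68,fy=.68))
plan((509.5,231,200,-2.1))"
```

```text
pose [505.4 239.5 267.4] rpy [179.89   0.28  -1.48] w 59.4 F [-0.6 -0.3 -0.5] t 2.2
0 {"travel":[0.2, 0.4, 3.4],"angular":[0.1, 0.1, 0.3]}
1 {"travel":[0.3, 0.4, 3.3],"angular":[0.0, 0.2, 0.3]}
```

View pics/k1.png

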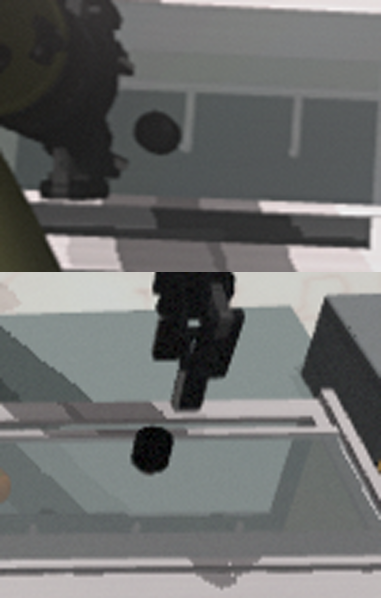

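```bash
python3 -c "
from h import *
o=status.get_obs();p=o['eef_pos'];print(o)
for n in C:
  print(n,[np.round(proj(n,p+np.array(d)),1) for d in((0,0,0),(30,-1,8),(-30,1,8))],'knob',np.round(proj(n,(509.5,231,226)),1))"
```

```text
{'clock': 2.2, 'joint_positions': array([ 4.42198464e-01,  2.29326121e-01, -7.62463936e-02,  1.27051349e+00,
        5.32802764e-04,  2.03877417e+00]), 'dq': array([-0.03735593, -0.02802825,  0.02269899,  0.0471632 , -0.0063942 ,
       -0.00343903]), 'joint_efforts': array([ 1.34118453e+00, -4.98465192e+01,  3.56904423e+01, -9.50725861e-01,
        1.17107027e-01,  2.33401725e-02]), 'eef_pos': array([505.37571522, 239.47481836, 267.35301034]), 'ee_rot': array([ 3.13968207,  0.00496128, -0.02578553]), 'wrist_force': array([-0.56474361, -0.33582281, -0.46126426]), 'moment': array([-0.00648632, -0.04120669,  0.00511658]), 'gripper_width': 59.417078201011655}
scene [array([392.7, 161.4]), array([396.7, 166.8]), array([390.3, 150.1])] knob [385.8 178.3]
top [array([136.7, 195.2]), array([136.8, 178.8]), array([134.2, 210.3])] knob [147.  196.8]
```

{"name": "carry_out", "arguments": {"targets": [{"travel":[0.5,0.9,1.5],"angular":[0.1,0.2,0.6]},{"travel":[0,0,1.5],"angular":[0,0,0]},{"travel":[0,0,1.5],"angular":[0,0,0]},{"travel":[0,0,1.5],"angular":[0,0,0]},{"travel":[0,0,0],"angular":[0,0,0]}]}}

```text
clock: 2.7
eef_pos: [509.2, 225.1, 207.0]
ee_rot: [3.139, 0.004, -0.042]
wrist_force: [0.2, -0.2, 0.3]
gripper_width: 59.7
```

```bash
python3 -c "
from h import *
plan((511,231,201,-2.1))"
```

```text
pose [509.2 225.1 207. ] rpy [179.84   0.21  -2.43] w 59.7 F [ 0.2 -0.2  0.3] t 2.7
0 {"travel":[0.2, -0.6, 0.6],"angular":[0.2, 0.2, -0.3]}
```

{"name": "carry_out", "arguments": {"targets": [{"travel":[0.2,-0.6,0.6],"angular":[0.2,0.2,-0.3]},{"travel":[0,0,0],"angular":[0,0,0]}]}}

```text
clock: 2.9
eef_pos: [512.0, 230.1, 202.2]
ee_rot: [-3.14, -0.001, -0.039]
wrist_force: [-0.2, 0.2, 0.7]
gripper_width: 59.9
```

{"name": "carry_out", "arguments": {"targets": [{"travel":[0,0,0],"angular":[0,0,0]},{"travel":[0,0,0],"angular":[0,0,0]},{"travel":[0,0,0],"angular":[0,0,0]},{"travel":[0,0,0],"angular":[0,0,0]},{"travel":[0,0,0],"angular":[0,0,0]}], "jaw": 1, "newtons": 60}}

```text
clock: 3.4
eef_pos: [512.6, 230.2, 204.0]
ee_rot: [-3.14, -0.002, -0.039]
wrist_force: [0.0, -0.7, 0.1]
gripper_width: 27.8
```

{"name": "carry_out", "arguments": {"targets": [{"travel":[0,0,0],"angular":[0,0,0]},{"travel":[0,0,0],"angular":[0,0,0]}]}}

```text
clock: 3.6
eef_pos: [512.6, 230.2, 204.0]
ee_rot: [-3.14, -0.002, -0.039]
wrist_force: [1.1, 0.0, -0.6]
gripper_width: 27.8
```

{"name": "carry_out", "arguments": {"targets": [{"travel":[2.5,0,0],"angular":[0,0,0]},{"travel":[3,0,0],"angular":[0,0,0]},{"travel":[2.5,0,0],"angular":[0,0,0]},{"travel":[1.5,0,0],"angular":[0,0,0]},{"travel":[0,0,0],"angular":[0,0,0]}]}}

```text
clock: 4.1
eef_pos: [607.0, 226.9, 204.0]
ee_rot: [-3.139, 0.003, -0.038]
wrist_force: [1.1, 0.8, 0.0]
gripper_width: 27.6
```

```bash
python3 -c "
from h import *
plan((512+116,230.2-4.3,203,-2.1))"
```

```text
pose [607.  226.9 204. ] rpy [-1.7988e+02  1.6000e-01 -2.1600e+00] w 27.6 F [1.1 0.8 0. ] t 4.1
0 {"travel":[2.1, 0.0, 0.1],"angular":[-0.1, 0.2, -0.1]}
```

{"name": "carry_out", "arguments": {"targets": [{"travel":[1.5,0,0],"angular":[0,0,0]},{"travel":[0.8,0,0],"angular":[0,0,0]},{"travel":[0,0,0],"angular":[0,0,0]}]}}

```text
clock: 4.4
eef_pos: [628.8, 226.1, 204.1]
ee_rot: [-3.14, 0.004, -0.038]
wrist_force: [1.7, -0.0, -2.4]
gripper_width: 27.9
```

{"name": "carry_out", "arguments": {"targets": [{"travel":[0.5,0,0],"angular":[0,0,0]},{"travel":[0.5,0,0],"angular":[0,0,0]},{"travel":[0,0,0],"angular":[0,0,0]}]}}

```text
clock: 4.7
eef_pos: [629.8, 226.0, 204.1]
ee_rot: [-3.14, 0.019, -0.035]
wrist_force: [2.9, -0.6, -3.5]
gripper_width: 27.5
```

{"name": "carry_out", "arguments": {"targets": [{"travel":[-0.1,0,0],"angular":[0,0,0]},{"travel":[0,0,0],"angular":[0,0,0]},{"travel":[0,0,0],"angular":[0,0,0]},{"travel":[0,0,-2.5],"angular":[0,0,0]},{"travel":[0,0,-4.5],"angular":[0,0,0]}], "jaw": 5.5}}

```text
clock: 5.2
eef_pos: [625.5, 225.2, 268.6]
ee_rot: [3.139, 0.03, -0.034]
wrist_force: [0.3, -0.5, -0.4]
gripper_width: 54.9
```

```bash
python3 -c "
from h import *
plan((691,20,275,-5.5),(691,-107,200,-5.5))"
```

```text
pose [625.5 225.2 268.6] rpy [179.87   1.74  -1.97] w 54.9 F [ 0.3 -0.5 -0.4] t 5.2
0 {"travel":[1.4, 4.1, -0.2],"angular":[0.0, 0.3, 0.7]}
1 {"travel":[1.5, 4.0, -0.1],"angular":[0.0, 0.4, 0.7]}
2 {"travel":[1.6, 4.0, -0.2],"angular":[0.1, 0.3, 0.7]}
3 {"travel":[1.6, 4.0, -0.1],"angular":[0.0, 0.4, 0.7]}
4 {"travel":[1.6, 4.0, -0.1],"angular":[0.1, 0.3, 0.7]}
5 {"travel":[0.3, 3.2, 1.9],"angular":[-0.0, 0.0, 0.0]}
6 {"travel":[0.3, 3.1, 1.9],"angular":[-0.0, 0.0, 0.0]}
7 {"travel":[0.3, 3.2, 1.8],"angular":[-0.0, 0.0, 0.0]}
8 {"travel":[0.3, 3.1, 1.9],"angular":[-0.0, 0.0, 0.0]}
```

{"name": "carry_out", "arguments": {"targets": [{"travel":[1.4,4.1,0],"angular":[0,0.4,0.7]},{"travel":[1.5,4.1,0],"angular":[0,0.4,0.7]},{"travel":[1.6,4.1,0],"angular":[0,0.3,0.7]},{"travel":[1.6,4.0,0],"angular":[0,0.3,0.7]},{"travel":[1.3,4.0,0],"angular":[0,0.3,0.7]}], "jaw": 5}}

```text
clock: 5.7
eef_pos: [693.0, 19.7, 276.4]
ee_rot: [-3.138, -0.013, -0.086]
wrist_force: [0.5, 0.7, 0.8]
gripper_width: 49.9
```

{"name": "carry_out", "arguments": {"targets": [{"travel":[0.3,4,0],"angular":[0,0,0]},{"travel":[0.3,3.5,1.5],"angular":[0,0,0]},{"travel":[0.2,2,2.5],"angular":[0,0,0]},{"travel":[0,0.5,2.0],"angular":[0,0,0]},{"travel":[0,0,0],"angular":[0,0,0]}]}}

```text
clock: 6.2
eef_pos: [694.7, -92.2, 215.2]
ee_rot: [-3.139, -0.018, -0.095]
wrist_force: [-0.2, -0.6, 0.0]
gripper_width: 49.6
```

```bash
python3 -c "
from h import *
a=camera('top');b=camera('scene')
cv2.imwrite('pics/tA.png',a);cv2.imwrite('pics/sA.png',b)
cv2.imwrite('pics/mA.png',np.hstack([crop(a,260,90,360,200,4),crop(b,190,200,290,310,4)]))
plan((691,-107,106,-5.5),dec=1)"
```

```text
pose [696.1 -91.  218.3] rpy [-179.85   -1.26   -5.35] w 50.2 F [0.2 0.6 1.3] t 6.3
0 {"travel":[-0.2, 0.6, 3.7],"angular":[-0.1, -0.4, 0.0]}
1 {"travel":[-0.2, 0.5, 3.8],"angular":[-0.0, -0.4, 0.1]}
2 {"travel":[-0.1, 0.6, 3.7],"angular":[-0.1, -0.5, 0.0]}
```

View pics/mA.png

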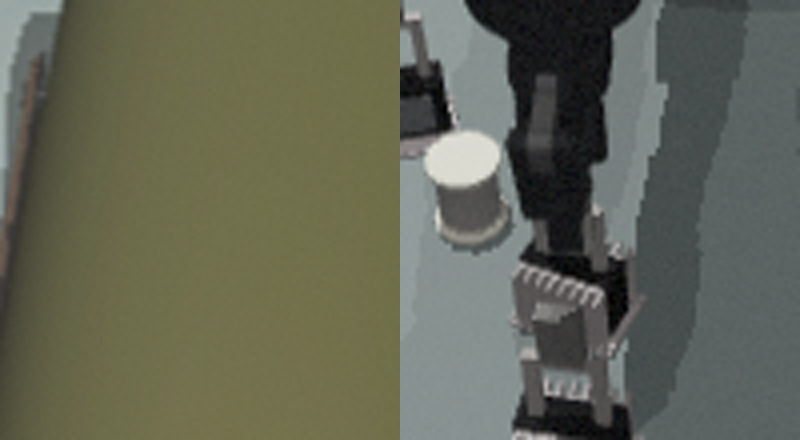

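The arm hides the module in the top view. The scene view shows the fingers above module A and in line with its tab, so I'll descend.

{"name": "carry_out", "arguments": {"targets": [{"travel":[-0.3,1.4,2],"angular":[0,-0.6,0]},{"travel":[-0.1,0.2,3],"angular":[0,-0.5,0]},{"travel":[0,0,3],"angular":[0,0,0]},{"travel":[0,0,0],"angular":[0,0,0]}]}}

```text
clock: 6.7
eef_pos: [694.9, -105.7, 140.2]
ee_rot: [-3.14, -0.01, -0.089]
wrist_force: [-0.6, -0.1, -0.0]
gripper_width: 50.5
```

```bash
python3 -c "
from h import *
plan((691,-107,105,-5.5),dec=1)"
```

```text
pose [ 694.9 -105.7  140.2] rpy [-179.88   -0.58   -5.1 ] w 50.5 F [-0.6 -0.1 -0. ] t 6.7
0 {"travel":[-0.4, 0.2, 3.5],"angular":[-0.1, -0.6, 0.4]}
```

{"name": "carry_out", "arguments": {"targets": [{"travel":[-0.3,0.1,2],"angular":[0,-0.6,0.4]},{"travel":[0,0,1.5],"angular":[0,0,0]},{"travel":[0,0,0],"angular":[0,0,0]}]}}

```text
clock: 7.0
eef_pos: [693.5, -106.1, 105.8]
ee_rot: [-3.14, -0.002, -0.095]
wrist_force: [0.1, 0.2, 1.3]
gripper_width: 50.0
```

{"name": "carry_out", "arguments": {"targets": [{"travel":[0,0,0],"angular":[0,0,0]},{"travel":[0,0,0],"angular":[0,0,0]},{"travel":[0,0,0],"angular":[0,0,0]},{"travel":[0,0,0],"angular":[0,0,0]},{"travel":[0,0,0],"angular":[0,0,0]}], "jaw": 0.5, "newtons": 60}}

```text
clock: 7.5
eef_pos: [694.8, -106.1, 108.3]
ee_rot: [-3.14, -0.005, -0.094]
wrist_force: [-0.0, 0.1, -3.3]
gripper_width: 11.1
```

{"name": "carry_out", "arguments": {"targets": [{"travel":[0,0,-2],"angular":[0,0,0]},{"travel":[0,0,-4.5],"angular":[0,0,0]},{"travel":[0,0,-4.8],"angular":[0,0,0]},{"travel":[0,0,-4.8],"angular":[0,0,0]},{"travel":[0,0,-4.5],"angular":[0,0,0]}]}}

```text
clock: 8.0
eef_pos: [688.4, -105.4, 310.2]
ee_rot: [-3.139, 0.014, -0.094]
wrist_force: [1.5, -0.4, -3.0]
gripper_width: 11.0
```

```bash
python3 -c "
from h import *
plan((473,322,325,-2.1),step=44)"
```

```text
pose [ 688.4 -105.4  310.2] rpy [-179.84    0.81   -5.41] w 11.0 F [ 1.5 -0.4 -3. ] t 8.0
0 {"travel":[-2.3, -3.7, -0.1],"angular":[-0.0, 0.1, -0.3]}
1 {"travel":[-2.3, -3.7, -0.1],"angular":[-0.0, 0.1, -0.3]}
2 {"travel":[-2.3, -3.7, -0.1],"angular":[-0.0, 0.1, -0.3]}
3 {"travel":[-2.3, -3.7, -0.1],"angular":[-0.0, 0.1, -0.3]}
4 {"travel":[-2.2, -3.7, -0.1],"angular":[-0.0, 0.1, -0.3]}
5 {"travel":[-2.2, -3.8, -0.1],"angular":[-0.0, 0.0, -0.3]}
6 {"travel":[-2.2, -3.8, -0.1],"angular":[-0.0, 0.1, -0.3]}
7 {"travel":[-2.2, -3.8, -0.1],"angular":[-0.0, 0.0, -0.3]}
8 {"travel":[-2.2, -3.7, -0.1],"angular":[-0.1, 0.1, -0.3]}
9 {"travel":[-2.1, -3.8, -0.2],"angular":[-0.0, 0.0, -0.3]}
10 {"travel":[-2.1, -3.8, -0.1],"angular":[-0.1, 0.1, -0.3]}
```

{"name": "carry_out", "arguments": {"targets": [{"travel":[-2.2,-3.7,-1],"angular":[0,0.2,-0.3]},{"travel":[-2.3,-3.7,-0.6],"angular":[0,0.2,-0.3]},{"travel":[-2.3,-3.7,0],"angular":[0,0.1,-0.3]},{"travel":[-2.3,-3.7,0],"angular":[0,0.1,-0.3]},{"travel":[-2.2,-3.7,0],"angular":[0,0.1,-0.3]}]}}

```text
clock: 8.5
eef_pos: [596.3, 88.2, 336.9]
ee_rot: [-3.139, -0.019, -0.077]
wrist_force: [0.3, 0.6, -2.4]
gripper_width: 11.4
```

{"name": "carry_out", "arguments": {"targets": [{"travel":[-2.2,-3.8,0],"angular":[0,0.1,-0.3]},{"travel":[-2.2,-3.8,0],"angular":[0,0.1,-0.3]},{"travel":[-2.2,-3.8,0],"angular":[0,0.1,-0.3]},{"travel":[-2.1,-3.8,0],"angular":[0,0,-0.3]},{"travel":[0,0,0],"angular":[0,0,0]}]}}

```text
clock: 9.0
eef_pos: [512.8, 255.8, 336.4]
ee_rot: [-3.136, -0.025, -0.05]
wrist_force: [0.5, -1.7, -2.4]
gripper_width: 10.8
```

```bash
python3 -c "
from h import *
plan((473,322,320,-2.1),step=44)"
```

```text
pose [512.8 255.8 336.4] rpy [-179.7    -1.42   -2.89] w 10.8 F [ 0.5 -1.7 -2.4] t 9.0
0 {"travel":[-2.2, -3.2, 0.8],"angular":[-0.1, -0.7, -0.4]}
1 {"travel":[-2.1, -3.2, 0.8],"angular":[-0.2, -0.7, -0.4]}
```

{"name": "carry_out", "arguments": {"targets": [{"travel":[-2.1,-3.2,0.6],"angular":[-0.2,-0.7,-0.4]},{"travel":[-1.8,-3.0,0.6],"angular":[-0.1,-0.7,-0.4]},{"travel":[0,0,0],"angular":[0,0,0]},{"travel":[0,0,0],"angular":[0,0,0]}]}}

```text
clock: 9.4
eef_pos: [475.7, 321.6, 324.0]
ee_rot: [3.141, -0.002, -0.034]
wrist_force: [0.2, -0.6, -2.8]
gripper_width: 11.1
```

```bash
python3 -c "
from h import *
a=camera('top');b=camera('scene')
cv2.imwrite('pics/mB.png',np.hstack([crop(a,55,130,255,270,2),crop(b,285,100,485,240,2)]))
plan((473,322,320,-2.1),(473,322,161,-2.1))"
```

```text
pose [476.  321.  324.1] rpy [ 1.7996e+02 -8.0000e-02 -2.0300e+00] w 11.3 F [ 0.9 -0.4 -2.8] t 9.5
0 {"travel":[-0.3, -0.1, 0.4],"angular":[0.0, -0.1, 0.1]}
1 {"travel":[0.0, 0.0, 4.0],"angular":[0.0, 0.0, -0.0]}
2 {"travel":[0.0, 0.0, 4.0],"angular":[0.0, 0.0, -0.0]}
3 {"travel":[0.0, 0.0, 4.0],"angular":[0.0, 0.0, -0.0]}
4 {"travel":[0.0, 0.0, 3.9],"angular":[0.0, 0.0, -0.0]}
```

View pics/mB.png

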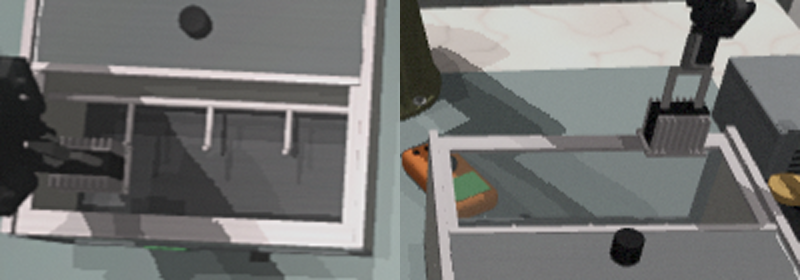

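{"name": "carry_out", "arguments": {"targets": [{"travel":[-0.3,-0.1,2],"angular":[0,0,0]},{"travel":[0,0,3],"angular":[0,0,0]},{"travel":[0,0,2.5],"angular":[0,0,0]},{"travel":[0,0,0],"angular":[0,0,0]},{"travel":[0,0,0],"angular":[0,0,0]}]}}

```text
clock: 10.0
eef_pos: [477.5, 317.5, 250.1]
ee_rot: [-3.14, -0.007, -0.044]
wrist_force: [-0.2, 0.6, -1.4]
gripper_width: 11.1
```

```bash
python3 -c "
from h import *
def cab(x,y,z): return (505+x+.0366*y,233-.0366*x+y,z)
for y in(0,-88): print([np.round(proj('top',cab(x,y,z)),1) for x,z in((7,134),(54,122))])
plan((473,322,161,-2.1))"
```

```text
[array([157.2, 202.9]), array([160.2, 183. ])]
[array([197.5, 204.7]), array([199.7, 184.8])]
pose [477.5 317.5 250.1] rpy [-179.93   -0.39   -2.5 ] w 11.1 F [-0.2  0.6 -1.4] t 10.0
0 {"travel":[-0.3, -0.2, 4.5],"angular":[-0.0, -0.2, -0.2]}
1 {"travel":[-0.2, -0.2, 4.4],"angular":[-0.1, -0.2, -0.2]}
```

{"name": "carry_out", "arguments": {"targets": [{"travel":[-0.3,-0.2,2.5],"angular":[0,-0.3,-0.3]},{"travel":[-0.1,-0.1,3],"angular":[0,0,0]},{"travel":[0,0,2.3],"angular":[0,0,0]},{"travel":[0,0,0],"angular":[0,0,0]},{"travel":[0,0,0],"angular":[0,0,0]}]}}

```text
clock: 10.5
eef_pos: [480.4, 321.6, 179.8]
ee_rot: [-3.133, -0.012, -0.042]
wrist_force: [1.0, 0.3, -2.3]
gripper_width: 11.2
```

```bash
python3 -c "
from h import *
plan((474,320,163,-2.1),(536,319,163,-2.1))"
```

```text
pose [480.4 321.6 179.8] rpy [-179.53   -0.71   -2.43] w 11.2 F [ 1.   0.3 -2.3] t 10.5
0 {"travel":[-0.7, 0.2, 1.7],"angular":[-0.5, -0.7, -0.3]}
1 {"travel":[3.1, -0.1, -0.0],"angular":[0.0, -0.0, -0.0]}
2 {"travel":[3.1, -0.0, -0.0],"angular":[0.0, -0.0, -0.0]}
```

{"name": "carry_out", "arguments": {"targets": [{"travel":[-0.6,0.2,1.0],"angular":[-0.4,-0.6,-0.3]},{"travel":[-0.2,0,0.7],"angular":[0,0,0]},{"travel":[0,0,0],"angular":[0,0,0]},{"travel":[0,0,0],"angular":[0,0,0]}]}}

```text
clock: 10.9
eef_pos: [474.5, 321.2, 166.4]
ee_rot: [-3.137, -0.007, -0.037]
wrist_force: [-0.1, 0.9, -2.0]
gripper_width: 10.9
```

```bash
python3 -c "
from h import *
plan((536,319,163,-2.1),step=30)"
```

```text
pose [474.5 321.2 166.4] rpy [-179.73   -0.38   -2.13] w 10.9 F [-0.1  0.9 -2. ] t 10.9
0 {"travel":[2.0, -0.0, 0.1],"angular":[-0.1, -0.1, -0.0]}
1 {"travel":[2.1, -0.0, 0.1],"angular":[-0.1, -0.1, -0.0]}
2 {"travel":[2.0, -0.0, 0.2],"angular":[-0.1, -0.2, -0.0]}
```

{"name": "carry_out", "arguments": {"targets": [{"travel":[0.5,0,0.4],"angular":[0,0,0]},{"travel":[1.9,0,0],"angular":[-0.1,-0.2,0]},{"travel":[2.0,0,0],"angular":[0,-0.1,0]},{"travel":[1.6,0,0],"angular":[0,-0.1,0]},{"travel":[0,0,0],"angular":[0,0,0]}]}}

```text
clock: 11.4
eef_pos: [537.9, 319.6, 163.0]
ee_rot: [-3.138, -0.002, -0.036]
wrist_force: [-0.1, 0.8, -3.8]
gripper_width: 10.8
```

```bash
python3 -c "
from h import *
plan((535,319,139,-2.1),step=30)"
```

```text
pose [537.9 319.6 163. ] rpy [-1.7977e+02 -1.0000e-01 -2.0500e+00] w 10.8 F [-0.1  0.8 -3.8] t 11.4
0 {"travel":[-0.3, 0.1, 2.4],"angular":[-0.2, -0.1, 0.1]}
```

{"name": "carry_out", "arguments": {"targets": [{"travel":[-0.2,0,1.2],"angular":[0,0,0]},{"travel":[0,0,0.8],"angular":[0,0,0]},{"travel":[0,0,0],"angular":[0,0,0]}]}}

```text
clock: 11.7
eef_pos: [534.6, 319.5, 140.5]
ee_rot: [-3.138, -0.0, -0.036]
wrist_force: [0.1, 0.0, -2.8]
gripper_width: 10.8
```

{"name": "carry_out", "arguments": {"targets": [{"travel":[0,0,0.4],"angular":[0,0,0]},{"travel":[0,0,0],"angular":[0,0,0]}]}}

```text
clock: 11.9
eef_pos: [534.1, 319.7, 136.8]
ee_rot: [-3.138, -0.001, -0.035]
wrist_force: [0.3, -0.9, -0.5]
gripper_width: 11.1
```

{"name": "carry_out", "arguments": {"targets": [{"travel":[0,0,0.1],"angular":[0,0,0]},{"travel":[0,0,0],"angular":[0,0,0]},{"travel":[0,0,0],"angular":[0,0,0]},{"travel":[0,0,0],"angular":[0,0,0]}], "jaw": 3.5}}

```text
clock: 12.3
eef_pos: [529.7, 320.4, 135.8]
ee_rot: [-3.137, 0.005, -0.033]
wrist_force: [-1.0, 0.2, 0.1]
gripper_width: 35.3
```

{"name": "carry_out", "arguments": {"targets": [{"travel":[0,0,-1],"angular":[0,0,0]},{"travel":[0,0,-3],"angular":[0,0,0]},{"travel":[0,0,-4],"angular":[0,0,0]},{"travel":[0,0,-4],"angular":[0,0,0]},{"travel":[0,0,0],"angular":[0,0,0]}]}}

```text
clock: 12.8
eef_pos: [531.2, 319.6, 262.6]
ee_rot: [-3.136, 0.003, -0.033]
wrist_force: [-0.3, 0.6, 0.4]
gripper_width: 35.3
```

```bash
python3 -c "
from h import *
a=camera('top');b=camera('scene')
cv2.imwrite('pics/mC.png',np.hstack([crop(a,55,130,255,270,2),crop(b,285,100,485,240,2)]))
plan((560,90,270,-2.1),(584,-109,220,-26),step=46)"
```

```text
pose [529.5 318.6 257.7] rpy [-179.9     0.48   -1.92] w 34.6 F [-0.2 -0.8  0.4] t 12.9
0 {"travel":[0.6, 3.8, -0.2],"angular":[-0.0, 0.1, 0.0]}
1 {"travel":[0.6, 3.8, -0.2],"angular":[-0.0, 0.1, 0.0]}
2 {"travel":[0.7, 3.8, -0.2],"angular":[-0.0, 0.1, 0.0]}
3 {"travel":[0.6, 3.8, -0.2],"angular":[-0.0, 0.1, 0.1]}
4 {"travel":[0.7, 3.8, -0.2],"angular":[-0.0, 0.0, 0.0]}
5 {"travel":[0.6, 3.7, -0.3],"angular":[-0.1, 0.1, 0.1]}
6 {"travel":[0.6, 4.0, 1.0],"angular":[-0.0, -0.0, 4.8]}
7 {"travel":[1.0, 3.9, 1.0],"angular":[-0.0, -0.0, 4.8]}
8 {"travel":[1.3, 3.8, 1.0],"angular":[-0.0, -0.0, 4.8]}
9 {"travel":[1.6, 3.7, 1.0],"angular":[-0.0, -0.0, 4.7]}
10 {"travel":[1.9, 3.5, 1.0],"angular":[-0.0, -0.0, 4.8]}
```

View pics/mC.png

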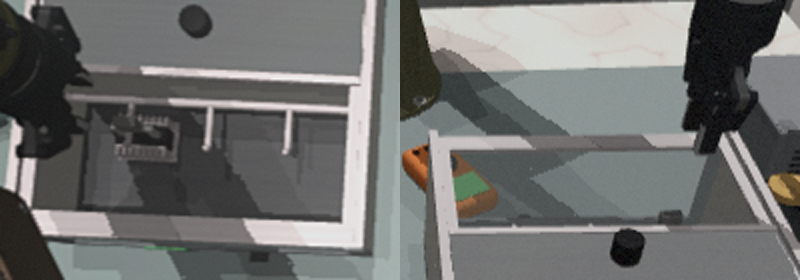

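{"name": "carry_out", "arguments": {"targets": [{"travel":[0.6,4,-0.8],"angular":[0,0,0]},{"travel":[0.6,4.5,-0.5],"angular":[0,0,0]},{"travel":[0.7,4.5,0],"angular":[0,0,0]},{"travel":[0.7,4.5,0],"angular":[0,0,0]},{"travel":[0.7,4.5,0],"angular":[0,0,4]}], "jaw": 5}}

```text
clock: 13.4
eef_pos: [553.7, 95.7, 264.0]
ee_rot: [3.141, 0.015, -0.094]
wrist_force: [0.8, -0.4, 0.3]
gripper_width: 49.9
```

```bash
python3 -c "
from h import *
plan((586,-108.5,215,-26),step=45)"
```

```text
pose [553.7  95.7 264. ] rpy [179.95   0.86  -5.38] w 49.9 F [ 0.8 -0.4  0.3] t 13.4
0 {"travel":[1.0, 4.0, 1.0],"angular":[0.0, 0.2, 4.1]}
1 {"travel":[1.3, 3.9, 1.0],"angular":[0.0, 0.2, 4.1]}
2 {"travel":[1.6, 3.8, 1.0],"angular":[0.1, 0.1, 4.1]}
3 {"travel":[1.9, 3.7, 0.9],"angular":[0.0, 0.2, 4.2]}
4 {"travel":[2.1, 3.6, 1.0],"angular":[0.1, 0.1, 4.1]}
```

{"name": "carry_out", "arguments": {"targets": [{"travel":[1.0,4.0,0],"angular":[0,0.2,4.1]},{"travel":[1.3,3.9,1],"angular":[0,0.2,4.1]},{"travel":[1.6,3.8,1],"angular":[0,0.2,4.1]},{"travel":[1.8,3.5,1.3],"angular":[0,0.1,4.1]},{"travel":[1.8,3.0,1.5],"angular":[0,0.1,4.1]}]}}

```text
clock: 13.9
eef_pos: [581.4, -110.1, 210.4]
ee_rot: [3.136, 0.003, -0.469]
wrist_force: [1.3, -0.5, 0.2]
gripper_width: 50.2
```

{"name": "carry_out", "arguments": {"targets": [{"travel":[0,0,0],"angular":[0,0,0]},{"travel":[0,0,0],"angular":[0,0,0]}]}}

```text
clock: 14.1
eef_pos: [578.6, -114.3, 205.3]
ee_rot: [3.133, 0.01, -0.476]
wrist_force: [0.5, 0.3, 0.2]
gripper_width: 49.9
```

```bash
python3 -c "
from h import *
plan((586,-108.5,150,-26),(586,-108.5,105,-26),step=45)"
```

```text
pose [ 578.6 -114.3  205.3] rpy [179.49   0.57 -27.28] w 49.9 F [0.5 0.3 0.2] t 14.1
0 {"travel":[0.2, -0.5, 2.8],"angular":[0.2, 0.3, -0.6]}
1 {"travel":[0.2, -0.4, 2.7],"angular":[0.3, 0.3, -0.7]}
2 {"travel":[0.0, 0.0, 2.3],"angular":[-0.0, -0.0, 0.0]}
3 {"travel":[0.0, 0.0, 2.2],"angular":[-0.0, -0.0, 0.0]}
```

{"name": "carry_out", "arguments": {"targets": [{"travel":[0.3,-0.6,1.5],"angular":[0.3,0.3,-0.7]},{"travel":[0.2,-0.3,2.5],"angular":[0.2,0.3,-0.5]},{"travel":[0,0,1.5],"angular":[0,0,0]},{"travel":[0,0,0],"angular":[0,0,0]},{"travel":[0,0,0],"angular":[0,0,0]}]}}

```text
clock: 14.6
eef_pos: [586.2, -103.4, 148.4]
ee_rot: [-3.141, 0.001, -0.447]
wrist_force: [-0.3, -0.4, 0.3]
gripper_width: 49.6
```

```bash
python3 -c "
from h import *
plan((586,-108.5,105,-26),step=25)"
```

```text
pose [ 586.2 -103.4  148.4] rpy [-1.7994e+02  7.0000e-02 -2.5590e+01] w 49.6 F [-0.3 -0.4  0.3] t 14.6
0 {"travel":[0.1, 0.2, 2.2],"angular":[-0.0, 0.0, 0.2]}
1 {"travel":[0.1, 0.3, 2.1],"angular":[-0.1, 0.1, 0.2]}
```

{"name": "carry_out", "arguments": {"targets": [{"travel":[0.2,0.5,1.2],"angular":[0,0,0.2]},{"travel":[0,0,1.6],"angular":[0,0,0]},{"travel":[0,0,1.2],"angular":[0,0,0]},{"travel":[0,0,0],"angular":[0,0,0]}]}}

```text
clock: 15.0
eef_pos: [587.8, -108.5, 109.0]
ee_rot: [-3.14, -0.003, -0.448]
wrist_force: [-0.5, 0.7, 0.6]
gripper_width: 50.2
```

{"name": "carry_out", "arguments": {"targets": [{"travel":[0,0,0.4],"angular":[0,0,0]},{"travel":[0,0,0],"angular":[0,0,0]},{"travel":[0,0,0],"angular":[0,0,0]},{"travel":[0,0,0],"angular":[0,0,0]},{"travel":[0,0,0],"angular":[0,0,0]}], "jaw": 0.5}}

```text
clock: 15.5
eef_pos: [588.0, -108.9, 105.5]
ee_rot: [-3.14, -0.004, -0.448]
wrist_force: [0.1, 0.1, -3.4]
gripper_width: 11.0
```

{"name": "carry_out", "arguments": {"targets": [{"travel":[0,0,0],"angular":[0,0,0]},{"travel":[0,0,-2],"angular":[0,0,0]},{"travel":[0,0,-4],"angular":[0,0,0]},{"travel":[0,0,-4.5],"angular":[0,0,0]},{"travel":[0,0,-4.5],"angular":[0,0,0]}]}}

```text
clock: 16.0
eef_pos: [581.6, -107.8, 251.1]
ee_rot: [3.139, 0.013, -0.448]
wrist_force: [1.2, -0.5, -1.8]
gripper_width: 10.7
```

```bash
python3 -c "
from h import *
def cab(x,y,z): return (505+x+.0366*y,232-.0366*x+y,z,-2.1)
plan(cab(-35,0,330),step=42)"
```

```text
pose [ 581.6 -107.8  251.1] rpy [179.85   0.75 -25.68] w 10.7 F [ 1.2 -0.5 -1.8] t 16.0
0 {"travel":[-2.8, -2.9, -0.8],"angular":[-0.0, 0.1, -2.6]}
1 {"travel":[-2.6, -3.0, -0.9],"angular":[-0.0, 0.1, -2.6]}
2 {"travel":[-2.5, -3.1, -0.9],"angular":[-0.0, 0.1, -2.6]}
3 {"travel":[-2.4, -3.2, -0.9],"angular":[-0.0, 0.1, -2.6]}
4 {"travel":[-2.2, -3.3, -0.8],"angular":[0.0, 0.1, -2.6]}
5 {"travel":[-2.0, -3.4, -0.9],"angular":[0.0, 0.1, -2.6]}
6 {"travel":[-1.9, -3.5, -0.9],"angular":[0.0, 0.1, -2.7]}
7 {"travel":[-1.7, -3.6, -0.8],"angular":[0.0, 0.0, -2.6]}
8 {"travel":[-1.5, -3.8, -0.9],"angular":[0.0, 0.1, -2.7]}
```

{"name": "carry_out", "arguments": {"targets": [{"travel":[0,0,-4],"angular":[0,0,0]},{"travel":[-2.8,-2.9,-3],"angular":[0,0.1,-2.6]},{"travel":[-2.6,-3.0,-0.8],"angular":[0,0.1,-2.6]},{"travel":[-2.5,-3.1,0],"angular":[0,0.1,-2.6]},{"travel":[-2.4,-3.2,0],"angular":[0,0.1,-2.6]}]}}

```text
clock: 16.5
eef_pos: [535.9, 41.8, 339.9]
ee_rot: [-3.141, -0.009, -0.269]
wrist_force: [0.0, 0.0, -2.5]
gripper_width: 11.1
```

{"name": "carry_out", "arguments": {"targets": [{"travel":[-2.2,-3.3,0],"angular":[0,0.1,-2.6]},{"travel":[-2.0,-3.4,0],"angular":[0,0.1,-2.6]},{"travel":[-1.9,-3.5,0],"angular":[0,0.1,-2.7]},{"travel":[-1.5,-3.2,0],"angular":[0,0,-2.6]},{"travel":[0,0,0],"angular":[0,0,0]}]}}

```text
clock: 17.0
eef_pos: [483.4, 197.8, 340.2]
ee_rot: [-3.14, -0.016, -0.073]
wrist_force: [1.1, -0.5, -2.1]
gripper_width: 11.1
```

```bash
python3 -c "
from h import *
def cab(x,y,z): return (505+x+.0366*y,232-.0366*x+y,z,-2.1)
plan(cab(-35,0,320),step=42)"
```

```text
pose [483.4 197.8 340.2] rpy [-179.9    -0.92   -4.17] w 11.1 F [ 1.1 -0.5 -2.1] t 17.0
0 {"travel":[-0.8, -1.7, 1.0],"angular":[-0.0, -0.5, -1.0]}
1 {"travel":[-0.8, -1.8, 1.0],"angular":[-0.1, -0.4, -1.1]}
```

{"name": "carry_out", "arguments": {"targets": [{"travel":[-0.8,-1.7,1],"angular":[0,-0.5,-1]},{"travel":[-0.7,-1.6,1],"angular":[0,-0.4,-1]},{"travel":[0,0,0],"angular":[0,0,0]},{"travel":[0,0,0],"angular":[0,0,0]}]}}

```text
clock: 17.4
eef_pos: [470.2, 232.4, 320.0]
ee_rot: [-3.142, -0.002, -0.035]
wrist_force: [-0.2, -0.4, -2.4]
gripper_width: 11.4
```

```bash
python3 -c "
from h import *
def cab(x,y,z): return (505+x+.0366*y,232-.0366*x+y,z,-2.1)
plan(cab(-36,0,245),step=30)"
```

```text
pose [470.2 232.4 320. ] rpy [-1.80e+02 -9.00e-02 -2.03e+00] w 11.4 F [-0.2 -0.4 -2.4] t 17.4
0 {"travel":[-0.0, -0.0, 2.5],"angular":[-0.0, -0.0, 0.0]}
1 {"travel":[-0.1, -0.0, 2.5],"angular":[-0.0, -0.0, 0.0]}
2 {"travel":[-0.0, -0.1, 2.5],"angular":[-0.0, -0.1, 0.1]}
```

{"name": "carry_out", "arguments": {"targets": [{"travel":[-0.1,0,2.5],"angular":[0,0,0]},{"travel":[-0.1,0,3],"angular":[0,0,0]},{"travel":[-0.1,0,2],"angular":[0,-0.1,0]},{"travel":[0,0,0],"angular":[0,0,0]},{"travel":[0,0,0],"angular":[0,0,0]}]}}

```text
clock: 17.9
eef_pos: [470.8, 228.6, 246.3]
ee_rot: [-3.141, -0.006, -0.042]
wrist_force: [0.8, 0.2, -2.9]
gripper_width: 10.9
```

```bash
python3 -c "
from h import *
def cab(x,y,z): return (505+x+.0366*y,232-.0366*x+y,z,-2.1)
plan(cab(-36,0,162),step=30)"
```

```text
pose [470.8 228.6 246.3] rpy [-179.98   -0.33   -2.42] w 10.9 F [ 0.8  0.2 -2.9] t 17.9
0 {"travel":[-0.1, -0.2, 2.8],"angular":[-0.0, -0.1, -0.1]}
1 {"travel":[-0.1, -0.1, 2.8],"angular":[-0.0, -0.1, -0.1]}
2 {"travel":[-0.0, -0.2, 2.8],"angular":[-0.0, -0.1, -0.1]}
```

{"name": "carry_out", "arguments": {"targets": [{"travel":[-0.2,-0.4,2.5],"angular":[0,-0.3,-0.3]},{"travel":[-0.1,-0.1,3],"angular":[0,0,0]},{"travel":[-0.1,0,2.5],"angular":[0,0,0]},{"travel":[0,0,0],"angular":[0,0,0]},{"travel":[0,0,0],"angular":[0,0,0]}]}}

```text
clock: 18.4
eef_pos: [474.1, 234.3, 173.5]
ee_rot: [-3.136, -0.013, -0.041]
wrist_force: [0.7, -0.2, -2.2]
gripper_width: 11.3
```

```bash
python3 -c "
from h import *
def cab(x,y,z): return (505+x+.0366*y,232-.0366*x+y,z,-2.1)
plan(cab(-36,0,162),cab(29,0,162),step=30)"
```

```text
pose [474.1 234.3 173.5] rpy [-179.67   -0.74   -2.33] w 11.3 F [ 0.7 -0.2 -2.2] t 18.4
0 {"travel":[-0.5, 0.1, 1.1],"angular":[-0.3, -0.7, -0.2]}
1 {"travel":[2.2, 0.0, 0.0],"angular":[-0.0, -0.0, -0.0]}
2 {"travel":[2.1, 0.0, 0.0],"angular":[-0.0, -0.0, -0.0]}
3 {"travel":[2.2, 0.0, 0.0],"angular":[-0.0, -0.0, -0.0]}
```

{"name": "carry_out", "arguments": {"targets": [{"travel":[-0.4,0.1,0.9],"angular":[-0.3,-0.7,-0.2]},{"travel":[0,0,0.2],"angular":[0,0,0]},{"travel":[0,0,0],"angular":[0,0,0]},{"travel":[0,0,0],"angular":[0,0,0]}]}}

```text
clock: 18.8
eef_pos: [473.1, 234.6, 166.7]
ee_rot: [-3.138, -0.006, -0.037]
wrist_force: [-0.2, 0.1, -2.9]
gripper_width: 11.6
```

```bash
python3 -c "
from h import *
def cab(x,y,z): return (505+x+.0366*y,232-.0366*x+y,z,-2.1)
plan(cab(29,0,162),step=22)"
```

```text
pose [473.1 234.6 166.7] rpy [-179.81   -0.35   -2.15] w 11.6 F [-0.2  0.1 -2.9] t 18.8
0 {"travel":[2.0, 0.0, 0.2],"angular":[-0.1, -0.1, -0.0]}
1 {"travel":[2.0, 0.1, 0.1],"angular":[-0.0, -0.1, -0.0]}
2 {"travel":[2.1, 0.0, 0.2],"angular":[-0.1, -0.1, -0.0]}
```

{"name": "carry_out", "arguments": {"targets": [{"travel":[0.3,0,0.5],"angular":[0,-0.1,0]},{"travel":[2.0,0.1,0.1],"angular":[-0.1,-0.1,0]},{"travel":[2.1,0.1,0],"angular":[-0.1,-0.1,0]},{"travel":[1.7,0,0],"angular":[0,0,0]},{"travel":[0,0,0],"angular":[0,0,0]}]}}

```text
clock: 19.3
eef_pos: [536.9, 230.7, 160.8]
ee_rot: [-3.141, -0.002, -0.036]
wrist_force: [-0.5, 1.4, -4.2]
gripper_width: 11.1
```

{"name": "carry_out", "arguments": {"targets": [{"travel":[-0.2,0,1.2],"angular":[0,0,0]},{"travel":[0,0,0.8],"angular":[0,0,0]},{"travel":[0,0,0],"angular":[0,0,0]}]}}

```text
clock: 19.6
eef_pos: [533.0, 230.5, 138.0]
ee_rot: [-3.142, 0.0, -0.036]
wrist_force: [-0.1, -0.1, -3.0]
gripper_width: 11.4
```

{"name": "carry_out", "arguments": {"targets": [{"travel":[0,0,0.4],"angular":[0,0,0]},{"travel":[0,0,0],"angular":[0,0,0]}]}}

```text
clock: 19.8
eef_pos: [532.6, 230.7, 134.9]
ee_rot: [-3.141, -0.001, -0.035]
wrist_force: [0.6, -0.7, -0.2]
gripper_width: 10.9
```

Contact came at the predicted height, so I'm releasing.

{"name": "carry_out", "arguments": {"targets": [{"travel":[0,0,0.1],"angular":[0,0,0]},{"travel":[0,0,0],"angular":[0,0,0]},{"travel":[0,0,0],"angular":[0,0,0]},{"travel":[0,0,0],"angular":[0,0,0]}], "jaw": 3.5}}

```text
clock: 20.2
eef_pos: [524.7, 231.4, 133.0]
ee_rot: [-3.14, 0.011, -0.033]
wrist_force: [-0.7, -0.6, 0.1]
gripper_width: 35.0
```

{"name": "carry_out", "arguments": {"targets": [{"travel":[0,0,-1],"angular":[0,0,0]},{"travel":[0,0,-3],"angular":[0,0,0]},{"travel":[0,0,-4],"angular":[0,0,0]},{"travel":[0,0,-4],"angular":[0,0,0]},{"travel":[0,0,-1],"angular":[0,0,0]}]}}

```text
clock: 20.7
eef_pos: [527.0, 230.8, 269.2]
ee_rot: [-3.14, 0.009, -0.033]
wrist_force: [0.2, 1.2, -0.6]
gripper_width: 35.0
```

```bash
python3 -c "
from h import *
a=camera('top');b=camera('scene');cv2.imwrite('pics/tD.png',a);cv2.imwrite('pics/sD.png',b)
cv2.imwrite('pics/mD.png',np.hstack([crop(a,60,150,460,270,2)[:,:],])) 
cv2.imwrite('pics/mE.png',np.vstack([crop(a,60,110,460,280,2),crop(b,60,150,460,330,2)][:1]+[cv2.resize(b[120:300,60:460],(800,360))])[:700])
plan((500,100,275,-2.1),(434,-340.5,215,25),step=46)"
```

```text
pose [526.3 230.6 266.5] rpy [-179.99    0.64   -1.91] w 35.0 F [ 0.5 -0.   0.3] t 20.8
0 {"travel":[-0.7, 4.4, -0.3],"angular":[-0.0, 0.2, 0.1]}
1 {"travel":[-0.7, 4.4, -0.3],"angular":[-0.0, 0.2, 0.0]}
2 {"travel":[-0.8, 4.3, -0.2],"angular":[-0.0, 0.2, 0.1]}
3 {"travel":[-0.5, 4.4, 0.6],"angular":[-0.0, 0.0, -2.7]}
4 {"travel":[-0.7, 4.4, 0.6],"angular":[-0.0, 0.0, -2.7]}
5 {"travel":[-0.9, 4.4, 0.6],"angular":[-0.0, 0.0, -2.7]}
6 {"travel":[-1.1, 4.3, 0.6],"angular":[-0.0, 0.0, -2.7]}
7 {"travel":[-1.3, 4.3, 0.6],"angular":[-0.0, 0.0, -2.7]}
8 {"travel":[-1.5, 4.2, 0.6],"angular":[-0.0, 0.0, -2.7]}
9 {"travel":[-1.7, 4.1, 0.6],"angular":[-0.0, 0.0, -2.7]}
10 {"travel":[-1.9, 4.0, 0.6],"angular":[-0.0, 0.0, -2.7]}
11 {"travel":[-2.1, 3.9, 0.6],"angular":[-0.0, 0.0, -2.8]}
12 {"travel":[-2.3, 3.9, 0.6],"angular":[-0.0, 0.0, -2.7]}
```

```bash
python3 -c "
from h import *
a=cv2.imread('pics/tD.png');b=cv2.imread('pics/sD.png')
cv2.imwrite('pics/mF.png',np.vstack([crop(a,60,120,460,270,2),crop(b,60,150,460,290,2)]))"
```

```text
(no output)
```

View pics/mF.png

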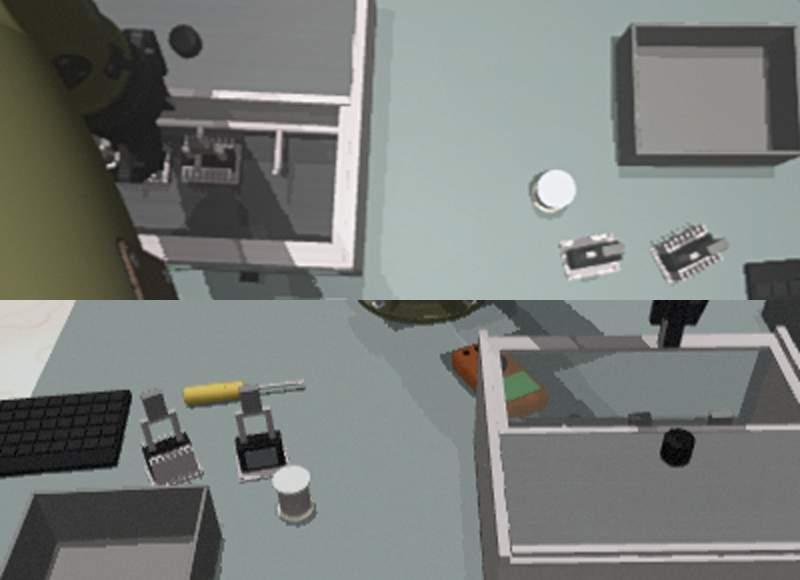

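{"name": "carry_out", "arguments": {"targets": [{"travel":[-0.6,4.4,-0.3],"angular":[0,0.2,0]},{"travel":[-0.6,4.5,-0.3],"angular":[0,0.2,0]},{"travel":[-0.6,4.5,0],"angular":[0,0.2,-2.7]},{"travel":[-0.6,4.5,0],"angular":[0,0,-2.7]},{"travel":[-0.7,4.5,0],"angular":[0,0,-2.7]}], "jaw": 5}}

```text
clock: 21.3
eef_pos: [492.6, 4.7, 265.2]
ee_rot: [-3.141, 0.006, 0.123]
wrist_force: [0.7, -0.6, -0.7]
gripper_width: 50.3
```

{"name": "carry_out", "arguments": {"targets": [{"travel":[-0.9,4.4,0],"angular":[0,0,-2.7]},{"travel":[-1.1,4.3,0.6],"angular":[0,0,-2.7]},{"travel":[-1.3,4.3,0.6],"angular":[0,0,-2.7]},{"travel":[-1.5,4.2,0.6],"angular":[0,0,-2.7]},{"travel":[-1.7,4.1,0.6],"angular":[0,0,-2.7]}]}}

```text
clock: 21.8
eef_pos: [470.3, -226.4, 233.7]
ee_rot: [-3.135, 0.011, 0.369]
wrist_force: [0.9, -0.4, 0.7]
gripper_width: 49.8
```

```bash
python3 -c "
from h import *
plan((434,-340,215,25),step=46)"
```

```text
pose [ 470.3 -226.4  233.7] rpy [-179.65    0.66   21.16] w 49.8 F [ 0.9 -0.4  0.7] t 21.8
0 {"travel":[-2.5, 3.1, 0.6],"angular":[-0.1, 0.2, -1.3]}
1 {"travel":[-2.6, 3.0, 0.6],"angular":[-0.1, 0.2, -1.3]}
2 {"travel":[-2.6, 3.0, 0.7],"angular":[-0.2, 0.2, -1.2]}
```

{"name": "carry_out", "arguments": {"targets": [{"travel":[-2.5,3.1,0.6],"angular":[-0.1,0.2,-1.3]},{"travel":[-2.6,2.8,0.6],"angular":[-0.1,0.2,-1.2]},{"travel":[-1.8,1.5,0.6],"angular":[0,0,0]},{"travel":[0,0,0],"angular":[0,0,0]},{"travel":[0,0,0],"angular":[0,0,0]}]}}

```text
clock: 22.3
eef_pos: [427.0, -328.2, 205.4]
ee_rot: [-3.13, 0.011, 0.407]
wrist_force: [-0.5, 0.3, 0.8]
gripper_width: 50.1
```

```bash
python3 -c "
from h import *
a=camera('top');b=camera('scene')
cv2.imwrite('pics/mG.png',np.hstack([crop(a,350,190,450,290,4),crop(b,90,130,190,230,4)]))
plan((434,-340,150,25),step=30)"
```

```text
pose [ 427.6 -327.6  205.9] rpy [-179.34    0.63   23.43] w 50.0 F [0.1 1.  0.6] t 22.4
0 {"travel":[0.1, 0.7, 2.8],"angular":[-0.3, 0.3, -0.8]}
1 {"travel":[0.0, 0.7, 2.8],"angular":[-0.4, 0.3, -0.8]}
```

View pics/mG.png

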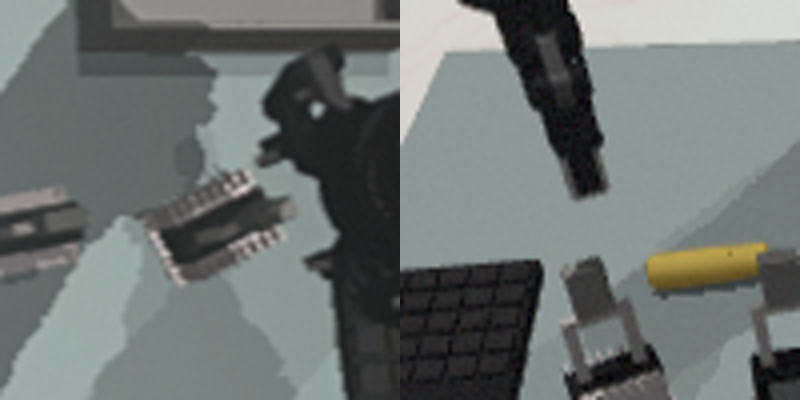

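The top view shows C's tab, crop (285,210), between the fingers at (265,155) and (315,260), so I'll descend.

{"name": "carry_out", "arguments": {"targets": [{"travel":[0.1,0.8,1.5],"angular":[-0.3,0.3,-0.8]},{"travel":[0.1,0.6,2.5],"angular":[-0.3,0.3,-0.8]},{"travel":[0,0,1.5],"angular":[0,0,0]},{"travel":[0,0,0],"angular":[0,0,0]},{"travel":[0,0,0],"angular":[0,0,0]}]}}

```text
clock: 22.9
eef_pos: [439.1, -335.0, 151.0]
ee_rot: [3.14, -0.003, 0.447]
wrist_force: [0.3, -0.5, 1.0]
gripper_width: 50.0
```

```bash
python3 -c "
from h import *
plan((434,-340,105,25),step=30)"
```

```text
pose [ 439.1 -335.   151. ] rpy [ 1.7991e+02 -1.6000e-01  2.5600e+01] w 50.0 F [ 0.3 -0.5  1. ] t 22.9
0 {"travel":[-0.3, 0.1, 2.3],"angular":[0.0, -0.1, 0.3]}
1 {"travel":[-0.4, 0.1, 2.3],"angular":[0.1, -0.1, 0.3]}
```

{"name": "carry_out", "arguments": {"targets": [{"travel":[-0.4,0.2,1.3],"angular":[0,0,0.3]},{"travel":[-0.3,0,1.8],"angular":[0,0,0.2]},{"travel":[0,0,1.3],"angular":[0,0,0]},{"travel":[0,0,0.2],"angular":[0,0,0]},{"travel":[0,0,0],"angular":[0,0,0]}]}}

```text
clock: 23.4
eef_pos: [436.1, -340.3, 105.3]
ee_rot: [3.135, -0.005, 0.44]
wrist_force: [-0.4, -0.1, 0.1]
gripper_width: 50.0
```

{"name": "carry_out", "arguments": {"targets": [{"travel":[0,0,0],"angular":[0,0,0]},{"travel":[0,0,0],"angular":[0,0,0]},{"travel":[0,0,0],"angular":[0,0,0]},{"travel":[0,0,0],"angular":[0,0,0]},{"travel":[0,0,0],"angular":[0,0,0]}], "jaw": 0.5}}

```text
clock: 23.9
eef_pos: [436.8, -340.8, 106.7]
ee_rot: [3.134, -0.006, 0.44]
wrist_force: [-0.1, -0.0, -2.4]
gripper_width: 11.2
```

{"name": "carry_out", "arguments": {"targets": [{"travel":[0,0,0],"angular":[0,0,0]},{"travel":[0,0,-2],"angular":[0,0,0]},{"travel":[0,0,-4],"angular":[0,0,0]},{"travel":[0,0,-4.5],"angular":[0,0,0]},{"travel":[0,0,-4.5],"angular":[0,0,0]}]}}

```text
clock: 24.4
eef_pos: [430.8, -336.3, 252.6]
ee_rot: [-3.134, 0.002, 0.44]
wrist_force: [1.1, -0.9, -2.5]
gripper_width: 11.0
```

```bash
python3 -c "
from h import *
def cab(x,y,z): return (505+x+.0366*y,232-.0366*x+y,z,-2.1)
plan(cab(-35,-88,335),step=46)"
```

```text
pose [ 430.8 -336.3  252.6] rpy [-1.7955e+02  1.0000e-01  2.5210e+01] w 11.0 F [ 1.1 -0.9 -2.5] t 24.4
0 {"travel":[2.2, -3.8, -0.7],"angular":[-0.0, 0.0, 2.5]}
1 {"travel":[2.0, -3.9, -0.7],"angular":[-0.0, 0.0, 2.5]}
2 {"travel":[1.8, -4.0, -0.7],"angular":[-0.0, 0.0, 2.5]}
3 {"travel":[1.6, -4.1, -0.7],"angular":[-0.1, 0.0, 2.5]}
4 {"travel":[1.5, -4.1, -0.7],"angular":[-0.0, 0.0, 2.5]}
5 {"travel":[1.3, -4.2, -0.7],"angular":[-0.0, 0.0, 2.5]}
6 {"travel":[1.1, -4.3, -0.8],"angular":[-0.1, 0.0, 2.5]}
7 {"travel":[0.9, -4.3, -0.8],"angular":[-0.0, 0.1, 2.5]}
8 {"travel":[0.7, -4.3, -0.7],"angular":[-0.1, 0.0, 2.4]}
9 {"travel":[0.5, -4.4, -0.8],"angular":[-0.0, 0.1, 2.5]}
10 {"travel":[0.4, -4.4, -0.7],"angular":[-0.1, 0.0, 2.4]}
```

{"name": "carry_out", "arguments": {"targets": [{"travel":[1.5,-2,-3.5],"angular":[0,0,2.5]},{"travel":[2.0,-3.9,-2.5],"angular":[0,0,2.5]},{"travel":[1.8,-4.0,-1.5],"angular":[0,0,2.5]},{"travel":[1.6,-4.1,0],"angular":[0,0,2.5]},{"travel":[1.5,-4.1,0],"angular":[0,0,2.5]}]}}

```text
clock: 24.9
eef_pos: [453.2, -138.1, 338.6]
ee_rot: [3.139, -0.007, 0.203]
wrist_force: [1.7, 0.7, -2.1]
gripper_width: 11.2
```

{"name": "carry_out", "arguments": {"targets": [{"travel":[1.3,-4.2,0],"angular":[0,0,2.5]},{"travel":[1.1,-4.3,0],"angular":[0,0,2.5]},{"travel":[0.9,-4.3,0],"angular":[0,0,2.5]},{"travel":[0.7,-4.3,0],"angular":[0,0,2.5]},{"travel":[0.3,-2,0],"angular":[0,0,2.5]}]}}

```text
clock: 25.4
eef_pos: [471.5, 67.2, 339.6]
ee_rot: [-3.141, -0.011, -0.023]
wrist_force: [0.2, -0.2, -2.7]
gripper_width: 11.1
```

```bash
python3 -c "
from h import *
def cab(x,y,z): return (505+x+.0366*y,232-.0366*x+y,z,-2.1)
plan(cab(-35,-88,325),step=46)"
```

```text
pose [471.5  67.2 339.6] rpy [-179.99   -0.62   -1.29] w 11.1 F [ 0.2 -0.2 -2.7] t 25.4
0 {"travel":[-0.3, -3.9, 0.7],"angular":[-0.0, -0.3, 0.4]}
1 {"travel":[-0.4, -3.9, 0.8],"angular":[-0.0, -0.3, 0.4]}
```

{"name": "carry_out", "arguments": {"targets": [{"travel":[-0.3,-3.8,0.7],"angular":[0,-0.3,0.4]},{"travel":[-0.3,-3.4,0.8],"angular":[0,-0.3,0.4]},{"travel":[0,0,0],"angular":[0,0,0]},{"travel":[0,0,0],"angular":[0,0,0]}]}}

```text
clock: 25.8
eef_pos: [466.7, 145.6, 323.8]
ee_rot: [-3.141, -0.0, -0.032]
wrist_force: [-0.2, -1.1, -1.9]
gripper_width: 10.9
```

```bash
python3 -c "
from h import *
def cab(x,y,z): return (505+x+.0366*y,232-.0366*x+y,z,-2.1)
plan(cab(-36,-88,245),step=30)"
```

```text
pose [466.7 145.6 323.8] rpy [-1.7996e+02 -1.0000e-02 -1.8400e+00] w 10.9 F [-0.2 -1.1 -1.9] t 25.8
0 {"travel":[-0.0, 0.0, 2.6],"angular":[-0.0, -0.0, 0.1]}
1 {"travel":[-0.0, 0.0, 2.6],"angular":[-0.0, -0.0, 0.1]}
2 {"travel":[-0.1, 0.0, 2.7],"angular":[-0.0, -0.0, 0.1]}
```

{"name": "carry_out", "arguments": {"targets": [{"travel":[-0.1,0,2.5],"angular":[0,0,0.2]},{"travel":[-0.1,0,3.3],"angular":[0,0,0]},{"travel":[-0.1,0,2],"angular":[0,-0.1,0]},{"travel":[0,0,0],"angular":[0,0,0]},{"travel":[0,0,0],"angular":[0,0,0]}]}}

```text
clock: 26.3
eef_pos: [465.0, 142.3, 245.6]
ee_rot: [-3.141, -0.002, -0.04]
wrist_force: [0.6, 1.2, -1.3]
gripper_width: 11.1
```

```bash
python3 -c "
from h import *
def cab(x,y,z): return (505+x+.0366*y,232-.0366*x+y,z,-2.1)
plan(cab(-36,-88,162),step=30)"
```

```text
pose [465.  142.3 245.6] rpy [-1.7997e+02 -1.1000e-01 -2.2700e+00] w 11.1 F [ 0.6  1.2 -1.3] t 26.3
0 {"travel":[0.0, -0.1, 2.8],"angular":[-0.0, -0.0, -0.1]}
1 {"travel":[0.0, -0.1, 2.8],"angular":[-0.0, -0.1, -0.0]}
2 {"travel":[0.1, -0.1, 2.8],"angular":[-0.0, -0.0, -0.1]}
```

{"name": "carry_out", "arguments": {"targets": [{"travel":[-0.1,-0.3,2.5],"angular":[0,-0.1,-0.1]},{"travel":[0,-0.1,3.1],"angular":[0,-0.1,0]},{"travel":[0,0,2.6],"angular":[0,0,0]},{"travel":[0,0,0],"angular":[0,0,0]},{"travel":[0,0,0],"angular":[0,0,0]}]}}

```text
clock: 26.8
eef_pos: [470.6, 145.8, 170.2]
ee_rot: [-3.137, -0.011, -0.042]
wrist_force: [0.6, -0.3, -1.8]
gripper_width: 11.3
```

```bash
python3 -c "
from h import *
def cab(x,y,z): return (505+x+.0366*y,232-.0366*x+y,z,-2.1)
plan(cab(-36,-88,161),cab(29,-88,161),step=30)"
```

```text
pose [470.6 145.8 170.2] rpy [-179.76   -0.61   -2.39] w 11.3 F [ 0.6 -0.3 -1.8] t 26.8
0 {"travel":[-0.5, 0.1, 0.9],"angular":[-0.2, -0.6, -0.3]}
1 {"travel":[2.2, -0.0, 0.0],"angular":[-0.0, -0.0, 0.0]}
2 {"travel":[2.2, -0.0, 0.0],"angular":[-0.0, -0.0, 0.0]}
3 {"travel":[2.1, -0.0, 0.0],"angular":[-0.0, -0.0, 0.0]}
```

{"name": "carry_out", "arguments": {"targets": [{"travel":[-0.3,0.1,0.8],"angular":[-0.2,-0.6,-0.3]},{"travel":[0,0,0.3],"angular":[0,0,0]},{"travel":[0,0,0],"angular":[0,0,0]},{"travel":[0,0,0],"angular":[0,0,0]}]}}

```text
clock: 27.2
eef_pos: [470.8, 145.4, 163.5]
ee_rot: [-3.139, -0.006, -0.037]
wrist_force: [0.7, 0.3, -2.8]
gripper_width: 11.1
```

```bash
python3 -c "
from h import *
def cab(x,y,z): return (505+x+.0366*y,232-.0366*x+y,z,-2.1)
plan(cab(29,-88,161),step=22)"
```

```text
pose [470.8 145.4 163.5] rpy [-179.84   -0.35   -2.09] w 11.1 F [ 0.7  0.3 -2.8] t 27.2
0 {"travel":[2.0, 0.0, 0.1],"angular":[-0.1, -0.1, 0.0]}
1 {"travel":[2.0, 0.0, 0.1],"angular":[-0.0, -0.1, 0.0]}
2 {"travel":[2.0, 0.0, 0.1],"angular":[-0.1, -0.2, 0.0]}
```

{"name": "carry_out", "arguments": {"targets": [{"travel":[0.3,0,0.2],"angular":[0,-0.1,0]},{"travel":[2.0,0,0],"angular":[-0.1,-0.1,0]},{"travel":[2.0,0,0],"angular":[-0.1,-0.1,0]},{"travel":[1.5,0,0],"angular":[0,0,0]},{"travel":[0,0,0],"angular":[0,0,0]}]}}

```text
clock: 27.7
eef_pos: [531.9, 143.7, 162.6]
ee_rot: [3.141, -0.003, -0.036]
wrist_force: [0.2, 0.0, -2.7]
gripper_width: 10.8
```

{"name": "carry_out", "arguments": {"targets": [{"travel":[-0.2,0,1.2],"angular":[0,0,0]},{"travel":[0,0,0.8],"angular":[0,0,0]},{"travel":[0,0,0],"angular":[0,0,0]}]}}

```text
clock: 28.0
eef_pos: [528.2, 143.6, 140.2]
ee_rot: [3.141, -0.001, -0.036]
wrist_force: [0.1, -0.0, -2.1]
gripper_width: 10.8
```

{"name": "carry_out", "arguments": {"targets": [{"travel":[0,0,0.4],"angular":[0,0,0]},{"travel":[0,0,0],"angular":[0,0,0]}]}}

```text
clock: 28.2
eef_pos: [527.2, 143.7, 135.6]
ee_rot: [3.141, -0.0, -0.035]
wrist_force: [1.1, 0.5, -2.5]
gripper_width: 11.4
```

{"name": "carry_out", "arguments": {"targets": [{"travel":[0.2,0,0.3],"angular":[0,0,0]},{"travel":[0,0,0],"angular":[0,0,0]}]}}

```text
clock: 28.4
eef_pos: [527.8, 143.8, 135.4]
ee_rot: [-3.141, 0.001, -0.035]
wrist_force: [-0.5, -1.1, -2.0]
gripper_width: 10.7
```

{"name": "carry_out", "arguments": {"targets": [{"travel":[0,0,0.3],"angular":[0,0,0]},{"travel":[0,0,0],"angular":[0,0,0]}]}}

```text
clock: 28.6
eef_pos: [528.4, 144.0, 135.5]
ee_rot: [-3.141, -0.002, -0.034]
wrist_force: [0.7, -0.3, -3.7]
gripper_width: 11.3
```

{"name": "carry_out", "arguments": {"targets": [{"travel":[0,0,0.4],"angular":[0,0,0]},{"travel":[0,0,0.3],"angular":[0,0,0]},{"travel":[0,0,0],"angular":[0,0,0]}]}}

```text
clock: 28.9
eef_pos: [529.1, 144.2, 135.5]
ee_rot: [-3.139, -0.007, -0.034]
wrist_force: [-0.0, -0.5, -2.8]
gripper_width: 10.9
```

```bash
python3 -c "
from h import *
a=camera('top');b=camera('scene');cv2.imwrite('pics/tH.png',a);cv2.imwrite('pics/sH.png',b)
cv2.imwrite('pics/mH.png',np.hstack([crop(a,90,130,280,280,2),crop(b,290,90,490,240,2)]))
o=status.get_obs();print(o)"
```

```text
{'clock': 29.0, 'joint_positions': array([ 2.65918375e-01,  2.69867548e-01, -3.32711585e-01,  9.60489800e-01,
        1.58415312e-04,  1.87100893e+00]), 'dq': array([ 0.00226539,  0.00459631,  0.00473251, -0.00023858,  0.00054222,
        0.0003936 ]), 'joint_efforts': array([ 5.39387867e-03, -4.59152234e+01,  3.03285956e+01, -9.78571326e-01,
        4.39259660e-03,  1.13940503e-03]), 'eef_pos': array([529.47232653, 144.26607811, 135.07820837]), 'ee_rot': array([-3.13915611, -0.00733492, -0.03430255]), 'wrist_force': array([-1.65020057,  0.19988263,  6.26293959]), 'moment': array([-0.12715145,  0.56986495,  0.05016393]), 'gripper_width': 11.427747276002702}
```

View pics/mH.png

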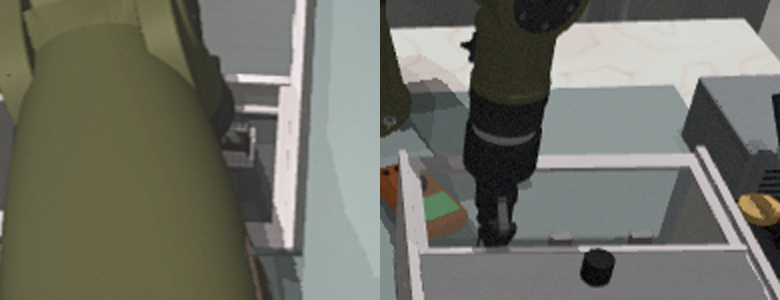

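The wrist now reads +6 N upward at z≈135, so the eye rests on the hook. I'll ease off and release.

{"name": "carry_out", "arguments": {"targets": [{"travel":[0,0,-0.1],"angular":[0,0,0]},{"travel":[0,0,0],"angular":[0,0,0]},{"travel":[0,0,0],"angular":[0,0,0]},{"travel":[0,0,0],"angular":[0,0,0]}], "jaw": 3.5}}

```text
clock: 29.4
eef_pos: [523.0, 144.7, 133.7]
ee_rot: [-3.139, 0.005, -0.033]
wrist_force: [0.3, -0.6, -0.3]
gripper_width: 35.1
```

{"name": "carry_out", "arguments": {"targets": [{"travel":[0,0,-1],"angular":[0,0,0]},{"travel":[0,0,-3],"angular":[0,0,0]},{"travel":[0,0,-4],"angular":[0,0,0]},{"travel":[0,0,-4],"angular":[0,0,0]},{"travel":[0,0,-1],"angular":[0,0,0]}]}}

```text
clock: 29.9
eef_pos: [524.2, 143.8, 267.6]
ee_rot: [-3.14, 0.007, -0.034]
wrist_force: [1.2, 0.1, -0.2]
gripper_width: 34.9
```

```bash
python3 -c "
from h import *
plan((450,0,275,0),step=46)"
```

```text
pose [524.2 143.8 267.6] rpy [-179.92    0.38   -1.93] w 34.9 F [ 1.2  0.1 -0.2] t 29.9
0 {"travel":[-1.7, 3.7, -0.2],"angular":[-0.0, 0.1, -0.5]}
1 {"travel":[-1.8, 3.6, -0.2],"angular":[-0.0, 0.1, -0.5]}
2 {"travel":[-1.8, 3.6, -0.2],"angular":[-0.0, 0.1, -0.5]}
3 {"travel":[-1.8, 3.6, -0.1],"angular":[-0.1, 0.1, -0.4]}
```

{"name": "carry_out", "arguments": {"targets": [{"travel":[-1.7,3.7,-0.2],"angular":[0,0.1,-2]},{"travel":[-1.7,3.7,0],"angular":[0,0.1,-2]},{"travel":[-1.6,3.8,0],"angular":[0,0.1,-2]},{"travel":[-1.2,3.8,0],"angular":[0,0,-2]},{"travel":[0,0,0],"angular":[0,0,0]}], "jaw": 5}}

```text
clock: 30.4
eef_pos: [468.5, -10.6, 273.5]
ee_rot: [-3.141, -0.01, 0.115]
wrist_force: [0.3, 0.9, 0.2]
gripper_width: 49.8
```

```bash
python3 -c "
from h import *
a=camera('top');b=camera('scene');cv2.imwrite('pics/tI.png',a);cv2.imwrite('pics/sI.png',b)
cv2.imwrite('pics/mI.png',np.vstack([crop(a,70,115,470,265,2),crop(b,60,150,460,290,2)]))
plan((434,-222,215,8),step=46)"
```

```text
pose [469.5  -7.8 273.5] rpy [-179.85   -0.62    6.68] w 49.9 F [0.9 0.7 0.7] t 30.5
0 {"travel":[-1.2, 4.2, 1.1],"angular":[-0.0, -0.1, -0.3]}
1 {"travel":[-1.2, 4.2, 1.2],"angular":[-0.0, -0.1, -0.3]}
2 {"travel":[-1.3, 4.1, 1.1],"angular":[-0.0, -0.1, -0.2]}
3 {"travel":[-1.3, 4.2, 1.2],"angular":[-0.1, -0.2, -0.3]}
4 {"travel":[-1.3, 4.1, 1.2],"angular":[-0.0, -0.1, -0.2]}
```

View pics/mI.png

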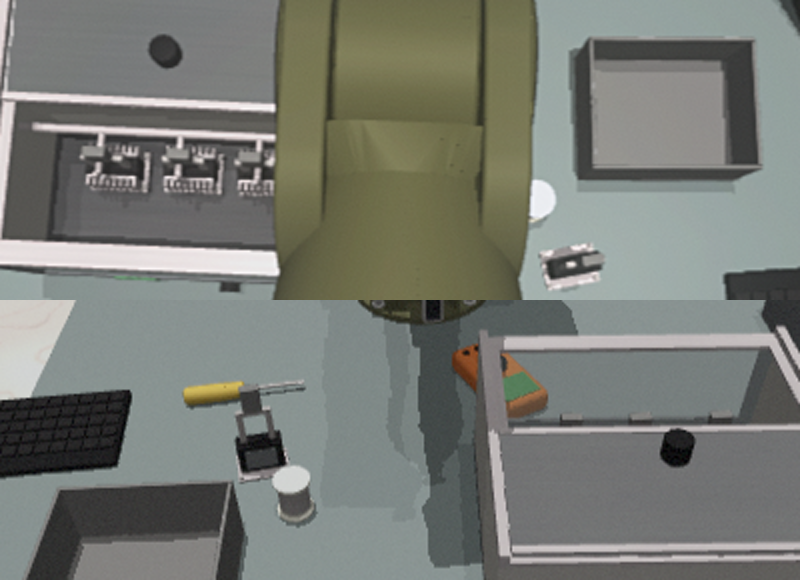

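```bash
python3 -c "
from h import *
for q in((365,134),(448.5,134),(451,199),(360,199)): print(onz('top',*q,90))
print('scene right-near rim corner',onz('scene',60+232/2,150+185/2,90))
print(two((60+250/2,150+(390-300)/2),(70+592/2,115+258/2)))
"
```

```text
[ 689.40709922 -238.88615156   90.        ]
[ 692.41086234 -439.23682978   90.        ]
[ 535.23951408 -437.88911555   90.        ]
[ 532.9382905  -224.00016652   90.        ]
scene right-near rim corner [ 546.57914848 -237.50570745   90.        ]
(array([ 425.68314031, -225.73438831,  129.70136885]), np.float64(2.322625413425777))
```

{"name": "carry_out", "arguments": {"targets": [{"travel":[-1.2,4.2,0],"angular":[0,-0.2,-0.3]},{"travel":[-1.2,4.2,1],"angular":[0,-0.2,-0.3]},{"travel":[-1.3,4.1,1.5],"angular":[0,-0.1,-0.3]},{"travel":[-1.2,3.8,1.5],"angular":[0,-0.1,-0.3]},{"travel":[-0.5,2,1.0],"angular":[0,0,0]}]}}

```text
clock: 31.0
eef_pos: [446.6, -194.4, 222.5]
ee_rot: [-3.139, -0.008, 0.153]
wrist_force: [1.3, 0.8, -0.6]
gripper_width: 49.9
```

```bash
python3 -c "
from h import *
plan((434,-222,150,8),step=40)"
```

```text
pose [ 446.6 -194.4  222.5] rpy [-179.83   -0.46    8.77] w 49.9 F [ 1.3  0.8 -0.6] t 31.0
0 {"travel":[-0.9, 1.3, 3.6],"angular":[-0.1, -0.2, 0.4]}
1 {"travel":[-0.8, 1.3, 3.6],"angular":[-0.1, -0.3, 0.4]}
```

{"name": "carry_out", "arguments": {"targets": [{"travel":[-0.8,1.4,2],"angular":[0,-0.2,0.4]},{"travel":[-0.7,1.4,2.5],"angular":[0,-0.2,0.4]},{"travel":[0,0,1.5],"angular":[0,0,0]},{"travel":[0,0,0],"angular":[0,0,0]},{"travel":[0,0,0],"angular":[0,0,0]}]}}

```text
clock: 31.5
eef_pos: [440.2, -223.9, 158.3]
ee_rot: [-3.137, -0.001, 0.14]
wrist_force: [-1.1, -0.0, 0.5]
gripper_width: 50.1
```

```bash
python3 -c "
from h import *
plan((432,-224,105,8),step=30)"
```

```text
pose [ 440.2 -223.9  158.3] rpy [-1.7973e+02 -5.0000e-02  8.0300e+00] w 50.1 F [-1.1 -0.   0.5] t 31.5
0 {"travel":[-0.4, -0.0, 2.7],"angular":[-0.1, -0.0, 0.0]}
1 {"travel":[-0.4, -0.1, 2.6],"angular":[-0.2, -0.1, 0.0]}
```

{"name": "carry_out", "arguments": {"targets": [{"travel":[-0.6,0,0.8],"angular":[-0.2,0,0]},{"travel":[-0.4,0,1.8],"angular":[0,0,0]},{"travel":[0,0,2.0],"angular":[0,0,0]},{"travel":[0,0,0.6],"angular":[0,0,0]},{"travel":[0,0,0],"angular":[0,0,0]}]}}

```text
clock: 32.0
eef_pos: [433.7, -224.0, 108.0]
ee_rot: [3.138, -0.007, 0.145]
wrist_force: [-0.7, 0.4, 0.2]
gripper_width: 49.8
```

{"name": "carry_out", "arguments": {"targets": [{"travel":[0,0,0],"angular":[0,0,0]},{"travel":[0,0,0],"angular":[0,0,0]},{"travel":[0,0,0],"angular":[0,0,0]},{"travel":[0,0,0],"angular":[0,0,0]},{"travel":[0,0,0],"angular":[0,0,0]}], "jaw": 0.5}}

```text
clock: 32.5
eef_pos: [435.4, -224.5, 111.0]
ee_rot: [3.136, -0.01, 0.146]
wrist_force: [0.1, -0.4, -2.1]
gripper_width: 11.2
```

{"name": "carry_out", "arguments": {"targets": [{"travel":[0,0,0],"angular":[0,0,0]},{"travel":[0,0,-2],"angular":[0,0,0]},{"travel":[0,0,-4],"angular":[0,0,0]},{"travel":[0,0,-4.5],"angular":[0,0,0]},{"travel":[0,0,-3],"angular":[0,0,0]}]}}

```text
clock: 33.0
eef_pos: [429.9, -222.0, 244.7]
ee_rot: [-3.14, -0.0, 0.146]
wrist_force: [1.3, -0.3, -0.8]
gripper_width: 10.9
```

```bash
python3 -c "
from h import *
plan((614,-338,240,0),step=45)"
```

```text
pose [ 429.9 -222.   244.7] rpy [-179.91   -0.      8.34] w 10.9 F [ 1.3 -0.3 -0.8] t 33.0
0 {"travel":[3.3, 2.8, 0.1],"angular":[-0.0, 0.0, 1.7]}
1 {"travel":[3.4, 2.7, 0.1],"angular":[-0.0, 0.0, 1.7]}
2 {"travel":[3.5, 2.6, 0.1],"angular":[-0.0, 0.0, 1.6]}
3 {"travel":[3.5, 2.6, 0.1],"angular":[-0.0, 0.0, 1.7]}
4 {"travel":[3.6, 2.4, 0.1],"angular":[-0.1, 0.0, 1.6]}
```

{"name": "carry_out", "arguments": {"targets": [{"travel":[3.3,2.8,0],"angular":[0,0,1.7]},{"travel":[3.4,2.7,0],"angular":[0,0,1.7]},{"travel":[3.5,2.6,0],"angular":[0,0,1.6]},{"travel":[3.3,2.5,0],"angular":[0,0,1.7]},{"travel":[2.5,1.8,0],"angular":[0,0,1.6]}]}}

```text
clock: 33.5
eef_pos: [605.8, -334.4, 254.2]
ee_rot: [3.138, -0.01, -0.004]
wrist_force: [0.0, 1.2, -1.7]
gripper_width: 11.1
```

{"name": "carry_out", "arguments": {"targets": [{"travel":[0,0,0],"angular":[0,0,0]},{"travel":[0,0,0],"angular":[0,0,0]}]}}

```text
clock: 33.7
eef_pos: [608.2, -336.4, 251.0]
ee_rot: [3.139, -0.008, -0.005]
wrist_force: [-0.4, -0.0, -0.6]
gripper_width: 11.0
```

```bash
python3 -c "
from h import *
a=camera('top');b=camera('scene');cv2.imwrite('pics/tJ.png',a);cv2.imwrite('pics/sJ.png',b)
cv2.imwrite('pics/mJ.png',np.hstack([crop(a,330,110,480,230,2.6),crop(b,30,170,180,290,2.6)]))
plan((614,-338,118,0),step=40)"
```

```text
pose [ 607.5 -335.9  251.4] rpy [179.84  -0.48  -0.28] w 10.9 F [ 0.6 -0.3 -1.6] t 33.8
0 {"travel":[0.1, 0.0, 3.3],"angular":[0.0, -0.1, -0.1]}
1 {"travel":[0.2, 0.1, 3.3],"angular":[0.1, -0.1, -0.1]}
2 {"travel":[0.1, 0.0, 3.4],"angular":[0.0, -0.1, -0.0]}
3 {"travel":[0.2, 0.1, 3.3],"angular":[0.1, -0.2, -0.1]}
```

View pics/mJ.png

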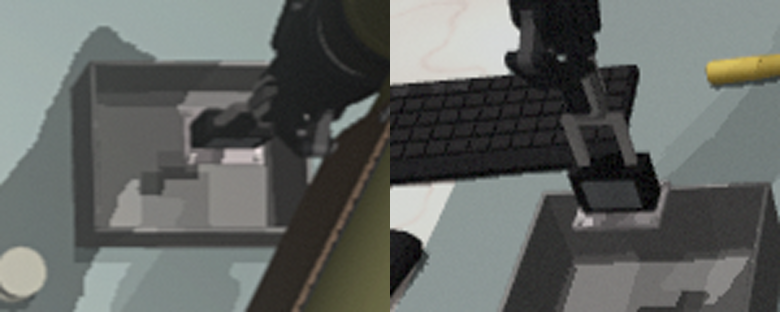

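{"name": "carry_out", "arguments": {"targets": [{"travel":[0.2,0,2.5],"angular":[0,-0.2,0]},{"travel":[0.1,0,3.5],"angular":[0,-0.1,0]},{"travel":[0,0,3.5],"angular":[0,0,0]},{"travel":[0,0,2],"angular":[0,0,0]},{"travel":[0,0,0],"angular":[0,0,0]}]}}

```text
clock: 34.3
eef_pos: [608.0, -333.7, 138.1]
ee_rot: [3.137, -0.007, -0.003]
wrist_force: [-0.4, -0.4, -0.6]
gripper_width: 10.9
```

{"name": "carry_out", "arguments": {"targets": [{"travel":[0,0,0],"angular":[0,0,0]}]}}

```text
clock: 34.4
eef_pos: [607.3, -333.2, 139.1]
ee_rot: [3.137, -0.007, -0.003]
wrist_force: [-0.1, 0.9, -0.8]
gripper_width: 10.9
```

{"name": "carry_out", "arguments": {"targets": [{"travel":[0,0,1],"angular":[0,0,0]},{"travel":[0,0,0.9],"angular":[0,0,0]},{"travel":[0,0,0],"angular":[0,0,0]},{"travel":[0,0,0],"angular":[0,0,0]}]}}

```text
clock: 34.8
eef_pos: [609.2, -334.1, 123.8]
ee_rot: [3.134, -0.013, -0.003]
wrist_force: [-0.5, -0.0, -1.1]
gripper_width: 11.0
```

{"name": "carry_out", "arguments": {"targets": [{"travel":[0,0,0.6],"angular":[0,0,0]},{"travel":[0,0,0],"angular":[0,0,0]}]}}

```text
clock: 35.0
eef_pos: [609.8, -334.5, 118.1]
ee_rot: [3.133, -0.014, -0.003]
wrist_force: [-1.1, 0.6, -1.4]
gripper_width: 10.9
```

{"name": "carry_out", "arguments": {"targets": [{"travel":[0,0,0],"angular":[0,0,0]},{"travel":[0,0,0],"angular":[0,0,0]},{"travel":[0,0,0],"angular":[0,0,0]},{"travel":[0,0,0],"angular":[0,0,0]}], "jaw": 4.5}}

```text
clock: 35.4
eef_pos: [610.7, -335.0, 119.2]
ee_rot: [3.132, -0.016, -0.003]
wrist_force: [0.3, -0.8, -0.5]
gripper_width: 45.2
```

{"name": "carry_out", "arguments": {"targets": [{"travel":[0,0,-2],"angular":[0,0,0]},{"travel":[0,0,-4],"angular":[0,0,0]},{"travel":[0,0,-4.5],"angular":[0,0,0]},{"travel":[0,0,-4.5],"angular":[0,0,0]},{"travel":[0,0,-2],"angular":[0,0,0]}]}}

```text
clock: 35.9
eef_pos: [605.3, -331.9, 290.2]
ee_rot: [3.137, -0.008, -0.003]
wrist_force: [0.9, -0.1, -0.1]
gripper_width: 44.8
```

```bash
python3 -c "
from h import *
plan((570,0,300,-2),(627,228,275,-2.1),step=47)"
```

```text
pose [ 605.3 -331.9  290.2] rpy [ 1.7971e+02 -4.4000e-01 -1.7000e-01] w 44.8 F [ 0.9 -0.1 -0.1] t 35.9
0 {"travel":[-0.5, -4.1, -0.1],"angular":[0.0, -0.1, 0.2]}
1 {"travel":[-0.5, -4.2, -0.2],"angular":[0.0, -0.0, 0.2]}
2 {"travel":[-0.5, -4.1, -0.1],"angular":[0.0, -0.1, 0.2]}
3 {"travel":[-0.5, -4.1, -0.2],"angular":[0.1, -0.0, 0.2]}
4 {"travel":[-0.5, -4.2, -0.1],"angular":[0.0, -0.1, 0.3]}
5 {"travel":[-0.5, -4.1, -0.1],"angular":[0.1, -0.0, 0.2]}
6 {"travel":[-0.5, -4.2, -0.2],"angular":[0.0, -0.1, 0.3]}
7 {"travel":[-0.6, -4.1, -0.1],"angular":[0.1, -0.0, 0.2]}
8 {"travel":[0.8, -3.8, 0.4],"angular":[-0.0, -0.0, 0.0]}
9 {"travel":[0.8, -3.8, 0.4],"angular":[-0.0, -0.0, 0.0]}
10 {"travel":[0.8, -3.9, 0.4],"angular":[-0.0, -0.0, 0.0]}
11 {"travel":[0.9, -3.8, 0.4],"angular":[-0.0, -0.0, 0.0]}
12 {"travel":[0.8, -3.9, 0.4],"angular":[-0.0, -0.0, 0.1]}
13 {"travel":[0.8, -3.8, 0.5],"angular":[-0.0, -0.0, 0.0]}
```

{"name": "carry_out", "arguments": {"targets": [{"travel":[0,-4.5,0],"angular":[0,0,0.2]},{"travel":[0,-4.7,0],"angular":[0,0,0.2]},{"travel":[0.1,-4.7,0],"angular":[0,0,0.2]},{"travel":[0.1,-4.7,0],"angular":[0,0,0.2]},{"travel":[0.2,-4.7,0],"angular":[0,0,0.3]}], "jaw": 5.5}}

```text
clock: 36.4
eef_pos: [615.2, -100.2, 295.1]
ee_rot: [3.13, -0.021, -0.034]
wrist_force: [0.2, 0.1, 0.0]
gripper_width: 55.2
```

{"name": "carry_out", "arguments": {"targets": [{"travel":[0.3,-4.7,0],"angular":[0,0,0.2]},{"travel":[0.3,-4.7,0],"angular":[0,0,0.2]},{"travel":[0.3,-4.7,0],"angular":[0,0,0.2]},{"travel":[0.3,-4.7,0],"angular":[0,0,0.2]},{"travel":[0.4,-4.7,0],"angular":[0,0,0]}]}}

```text
clock: 36.9
eef_pos: [640.7, 143.5, 295.6]
ee_rot: [3.131, -0.026, -0.05]
wrist_force: [0.7, 0.3, 0.2]
gripper_width: 55.3
```

```bash
python3 -c "
from h import *
plan((628,227.5,275,-2.1),step=47)"
```

```text
pose [640.7 143.5 295.6] rpy [179.4   -1.46  -2.85] w 55.3 F [0.7 0.3 0.2] t 36.9
0 {"travel":[-0.9, -4.2, 1.0],"angular":[0.3, -0.7, -0.4]}
1 {"travel":[-0.8, -4.2, 1.0],"angular":[0.3, -0.8, -0.4]}
```

{"name": "carry_out", "arguments": {"targets": [{"travel":[-0.9,-3.9,0.5],"angular":[0.3,-0.7,-0.4]},{"travel":[-0.8,-3.3,0.5],"angular":[0.3,-0.8,-0.4]},{"travel":[0,0,0],"angular":[0,0,0]},{"travel":[0,0,0],"angular":[0,0,0]}]}}

```text
clock: 37.3
eef_pos: [626.4, 226.6, 284.4]
ee_rot: [-3.139, 0.0, -0.026]
wrist_force: [-0.4, -0.4, 0.4]
gripper_width: 54.9
```

```bash
python3 -c "
from h import *
plan((628,227.5,240,-2.1),(628,227.5,201,-2.1),step=47)"
```

```text
pose [626.4 226.6 284.4] rpy [-179.88    0.     -1.52] w 54.9 F [-0.4 -0.4  0.4] t 37.3
0 {"travel":[0.2, -0.1, 4.4],"angular":[-0.1, 0.0, 0.6]}
1 {"travel":[-0.0, 0.0, 3.9],"angular":[-0.0, 0.0, -0.0]}
```

{"name": "carry_out", "arguments": {"targets": [{"travel":[0.1,0,2],"angular":[0,0,0.6]},{"travel":[0,0,2.5],"angular":[0,0,0]},{"travel":[0,0,2.3],"angular":[0,0,0]},{"travel":[0,0,0.8],"angular":[0,0,0]},{"travel":[0,0,0],"angular":[0,0,0]}]}}

```text
clock: 37.8
eef_pos: [630.0, 221.7, 209.3]
ee_rot: [-3.139, -0.006, -0.043]
wrist_force: [0.2, 0.0, 1.5]
gripper_width: 54.9
```

{"name": "carry_out", "arguments": {"targets": [{"travel":[-0.2,-0.6,0.6],"angular":[0,-0.3,-0.4]},{"travel":[0,0,0],"angular":[0,0,0]}]}}

```text
clock: 38.0
eef_pos: [629.2, 227.2, 205.0]
ee_rot: [-3.138, -0.002, -0.037]
wrist_force: [0.1, -0.8, 0.1]
gripper_width: 54.7
```

{"name": "carry_out", "arguments": {"targets": [{"travel":[0,0,0],"angular":[0,0,0]},{"travel":[0,0,0],"angular":[0,0,0]},{"travel":[0,0,0],"angular":[0,0,0]},{"travel":[0,0,0],"angular":[0,0,0]},{"travel":[0,0,0],"angular":[0,0,0]}], "jaw": 1}}

```text
clock: 38.5
eef_pos: [630.3, 227.5, 207.0]
ee_rot: [-3.138, -0.005, -0.037]
wrist_force: [-0.2, -0.8, -1.5]
gripper_width: 27.7
```

{"name": "carry_out", "arguments": {"targets": [{"travel":[-2.5,0,0],"angular":[0,0,0]},{"travel":[-3.5,0,0],"angular":[0,0,0]},{"travel":[-3.5,0,0],"angular":[0,0,0]},{"travel":[-2.5,0,0],"angular":[0,0,0]},{"travel":[-1,0,0],"angular":[0,0,0]}]}}

```text
clock: 39.0
eef_pos: [502.8, 232.0, 207.0]
ee_rot: [-3.137, -0.016, -0.039]
wrist_force: [2.7, 0.7, -4.2]
gripper_width: 27.5
```

```bash
python3 -c "
from h import *
plan((630-156,227.5+5.7,205,-2.1),step=47)"
```

```text
pose [502.8 232.  207. ] rpy [-179.75   -0.9    -2.26] w 27.5 F [ 2.7  0.7 -4.2] t 39.0
0 {"travel":[-2.9, -0.0, 0.2],"angular":[-0.3, -0.9, -0.2]}
```

{"name": "carry_out", "arguments": {"targets": [{"travel":[-1.2,0,0],"angular":[0,-0.4,0]},{"travel":[-1.2,0,0],"angular":[0,-0.4,0]},{"travel":[-0.6,0,0],"angular":[0,0,0]},{"travel":[-0.3,0,0],"angular":[0,0,0]},{"travel":[0,0,0],"angular":[0,0,0]}]}}

```text
clock: 39.5
eef_pos: [474.8, 233.0, 207.0]
ee_rot: [-3.139, -0.013, -0.041]
wrist_force: [-2.2, -1.4, 0.9]
gripper_width: 27.9
```

{"name": "carry_out", "arguments": {"targets": [{"travel":[-0.4,0,0],"angular":[0,0,0]},{"travel":[-0.4,0,0],"angular":[0,0,0]},{"travel":[0,0,0],"angular":[0,0,0]}]}}

```text
clock: 39.8
eef_pos: [474.9, 233.0, 206.9]
ee_rot: [-3.141, -0.026, -0.043]
wrist_force: [-2.7, -0.8, 1.9]
gripper_width: 27.5
```

{"name": "carry_out", "arguments": {"targets": [{"travel":[0,0,0],"angular":[0,0.5,0]},{"travel":[0,0,0],"angular":[0,0,0]},{"travel":[0,0,0],"angular":[0,0,0]},{"travel":[0,0,-2.5],"angular":[0,0,0]},{"travel":[0,0,-4.5],"angular":[0,0,0]}], "jaw": 5.5}}

```text
clock: 40.3
eef_pos: [468.6, 232.2, 273.2]
ee_rot: [3.138, -0.024, -0.043]
wrist_force: [0.6, 0.2, 0.1]
gripper_width: 55.1
```

{"name": "carry_out", "arguments": {"targets": [{"travel":[0,2,-3],"angular":[0,0,0]},{"travel":[0,4.5,0],"angular":[0,0,0]},{"travel":[0,4.5,0],"angular":[0,0,0]},{"travel":[0,4.5,0],"angular":[0,0,0]},{"travel":[0,4.5,0],"angular":[0,0,0]}]}}

```text
clock: 40.8
eef_pos: [462.7, 33.6, 312.3]
ee_rot: [-3.138, -0.037, -0.032]
wrist_force: [-0.1, 0.7, -0.3]
gripper_width: 55.2
```

{"name": "carry_out", "arguments": {"targets": [{"travel":[0,0,0],"angular":[0,0,0]},{"travel":[0,0,0],"angular":[0,0,0]},{"travel":[0,0,0],"angular":[0,0,0]}]}}

```text
clock: 41.1
eef_pos: [462.3, 29.3, 313.4]
ee_rot: [-3.138, -0.039, -0.041]
wrist_force: [0.4, 0.2, 0.1]
gripper_width: 54.9
```

```bash
python3 -c "
from h import *
a=camera('top');b=camera('scene')
cv2.imwrite('pics/mZ.png',np.vstack([crop(a,50,80,490,260,1.6),crop(b,50,140,490,330,1.6)]))
o=status.get_obs();print(o['clock'],o['eef_pos'],np.abs(o['dq']).max())"
```

```text
41.2 [462.37715087  29.91252512 313.25879708] 0.009277749201782766
```

View pics/mZ.png

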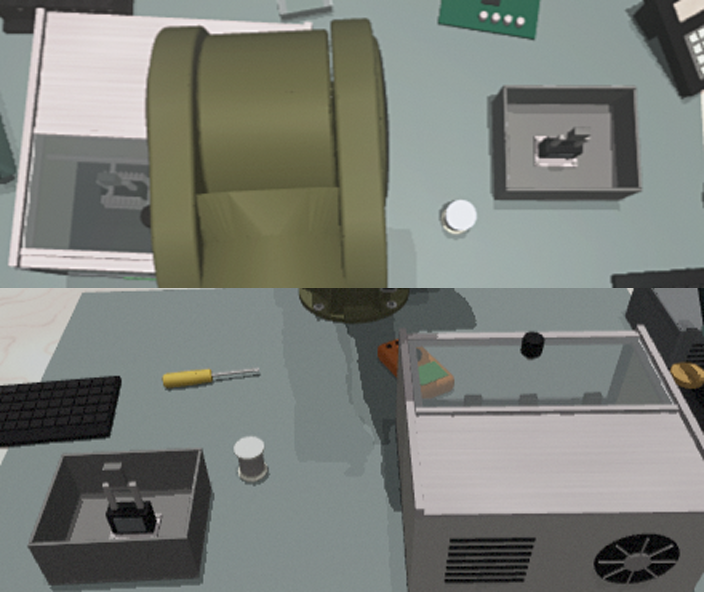

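The hatch is shut and three tabs hang in line under it. The bare module stands in the crate, and the spool and driver are where they were. Handing in.

```bash
python3 -c "
from workcell import sign_off
print(sign_off())"
```

```text
the job is handed in; nothing more can be done
None
```

I slid the hatch open to its end stop and hung the three finished modules on hooks 3, 2 and 1. The one bare module went upright into the rework crate, then I slid the hatch shut to its stop. I handed the job in at about 41 s of the 210 s allowed.

**Last checks**
- **Hatch:** the knob travelled about 155 mm between stops, against 156 mm nominal. The last picture shows it shut.
- **Finished modules:** the last picture shows three tabs in line at equal height under the hatch. On hooks 3 and 2 the load came off at the expected height.
- **Bare module and bystanders:** the bare module stands in the crate. The spool and screwdriver look unmoved.
- **Arm:** it was at rest and clear of everything.

**What disagreed**
- **Hook 1:** the wrist force stayed near −3 N for several steps after the downward motion had stopped. It then read +6 N, and I released at the expected height.
- **Camera:** heights came out about 2–6 mm low, so I corrected positions from the grasps.
- **Crate:** it had been knocked about 2 cm aside during the run, so I measured it again before placing the bare module.
- **First move call:** it was refused because a field was missing, so the lift before the first approach was skipped. That approach was at 227 mm, above everything on its path.

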